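# Pack the four short tea pieces into their fitted case and close it

## Robot

A 7-joint arm with a two-finger parallel gripper is mounted at the origin on a cart in front of the work surface, level with it; the furniture and walls round the work are solid. World frame = base frame: x ahead of the robot, y to its left, z up, the work surface at z = 0. Lengths are in m, angles in rad, forces in N, time in s.
With the tool pointing down it reaches from about 0.425 to 0.925 m from the base axis. Payload 6.8 kg.
Tool frame: the origin (TCP) lies at the centre of the arm's flange, where the gripper is bolted on; the fingertips stand 182 mm ahead of it and the grasp point (between the pads) lies 163 mm ahead of it; z points along the fingers, y is the line along which they close (so a half turn about z gives the same grasp; the last joint's range is limited). The gripper opens to 88 mm and grips with 3 to 60 N. Pads are 20 mm wide; open, the fingers measure 115 mm over their backs; the gripper's body (75 mm by 178 mm) begins 61 mm behind the grasp point.
Start: joints at [1.154, 0.477, 0.022, 1.555, -0.011, 1.109, -0.083], TCP at [0.205, -0.643, 0.405] pointing down, gripper open.
Joint ranges: [-2.96, 2.96], [-0.34, 2.1], [-1.41, 1.46], [0.24, 2.44], [-1.37, 4.51], [0.17, 1.92], [-2.96, 2.96]. Speed limits (rad/s): [2.39, 2.39, 3.14, 3.14, 3.14, 3.14, 3.14].

## Interface

Orientations are given as [roll, pitch, yaw] about the fixed x, y, z axes, in that order (R = Rz(yaw) Ry(pitch) Rx(roll)).
In Python, from cell import arm gives the robot as it stands.
- The arm moves only by the tool send_rows, never from a script. Its argument "moves" is a list of rows, each an object of numbers: "fingers": the closure, from 0 (fully open) to 1 (shut); "tx", "ty", "tz": the shift along the tool's x, y, z in units of 0.04 m (1.0 is 0.04 m); "wx", "wy", "wz": the turn, a rotation vector about the tool's x, y, z in units of 0.1 rad (1.0 is 0.1 rad). In form: [{"fingers": .., "tx": .., "ty": .., "tz": .., "wx": .., "wy": .., "wz": ..}, ...]. A call has exactly 8 rows; each row shifts and turns the commanded pose from where the row before left it, along the tool's axes as they then stand; what a row does not reach is not made up. A row lasts 1/12 s, in which the tool goes at most 41.7 mm and 7.16 degrees, less where a joint would pass 70% of its speed; a pose out of reach is approached as far as the arm can. A call with a number of a shift or a turn outside -1 to 1 is refused whole. A call with a gripper value outside its range is refused whole. The fingers move at their own pace and stop on an object; "grip_force" is the grip in N (left out, the last holds). Time passes only in rows, so rows that do not move let the fingers close, or fill a call up. It gives the time, the measured TCP pose, the force, the opening and the grip force at its end, in the units of the state.
- arm.state(): the state, without advancing time (a new reading comes with each control period).
- arm.read_camera(name): name is "scene" or "side" or "wrist"; returns (picture, depth): 480x640x3 uint8, red, green, blue; 480x640 float32, m along the optical axis (not along the pixel's ray), 0 where there is no reading.
- arm.get_calibration(name): a dict with "fx", "fy", "cx", "cy" (pixels), "cam_to_world" (4x4, takes a point from camera to world coordinates). Camera axes: x right, y down, z forward; pixel columns grow to the right and rows downward; lengths in m; the calibration is good to about 2 mm. The wrist camera is an equidistant fisheye: a pixel r from the principal point sees the ray r / f radians off the axis. A picture is of the moment at which its call begins: read the wrist's pose just before it. get_calibration takes no time and is no camera call; for the wrist camera it gives the pose at the moment of the call.
- arm.sign_off(): hands the job in; it is judged then, once.
The state is a dict: "time": time; "joint_pos": joint angles; "qd": joint speeds; "tau": joint torques, N m; "tool_pos": TCP position; "eef_rot": TCP orientation; "wrist_force": force on the tool from outside, world axes, zero at the start; "wrist_torque": the same for the moment, N m; "width": opening from 0.0 (shut) to 1.0 (fully open); "grip_force": force on a finger pad.
Only numpy, scipy, OpenCV 4.12 (cv2) and the standard library are available. Lean on these libraries where they do the work, as an engineer would, in place of code of your own. Each camera call takes 0.05 s, during which the arm holds its last target. There are 200 camera calls.

## Task

Pack the small flatware for the buyer: pick out the two short pearl-handled forks and the two short plain silver spoons (not the longer bone-handled fork and spoon) and lay each in a cradle of its own in the open case, forks in the two cradles with the narrow head rest, spoons in the two with the wide one, every piece the right way up, seated down in its rests with tines or bowl towards the lid's hinge. Then shut the lid fully.

Things in the scene. Friction and masses are not known exactly. Their poses are not given: they have to be found in the camera images.
- short_fork_1: Short fork with a white pearl handle, 115 x 17 x 10 mm (the bone-handled fork beside it is 152 mm long and not wanted); grip the handle, 10 mm wide and 6 mm high. Origin: middle of its length, on its underside; x along it towards the tines, z up. Lies on the silver tray (floor 3 mm above the table) or on the table.
- short_fork_2: Short fork with a white pearl handle, 115 x 17 x 10 mm (the bone-handled fork beside it is 152 mm long and not wanted); grip the handle, 10 mm wide and 6 mm high. Origin: middle of its length, on its underside; x along it towards the tines, z up. Lies on the silver tray (floor 3 mm above the table) or on the table.
- short_spoon_1: Short plain silver spoon, 115 x 26 x 10 mm (the bone-handled spoon is 136 mm long and not wanted); grip the shaft, 8 mm wide and 6 mm high, near the origin; the bowl begins 21 mm ahead of it. Origin: middle of its length, on its underside; x along it towards the bowl, z up. Lies on the silver tray (floor 3 mm above the table) or on the table.
- short_spoon_2: Short plain silver spoon, 115 x 26 x 10 mm (the bone-handled spoon is 136 mm long and not wanted); grip the shaft, 8 mm wide and 6 mm high, near the origin; the bowl begins 21 mm ahead of it. Origin: middle of its length, on its underside; x along it towards the bowl, z up. Lies on the silver tray (floor 3 mm above the table) or on the table.
- fork_cradle_1: Fork cradle: one of four wooden cradles side by side in the open case, 49 x 133 mm; its head rest (hinge end) is 21 mm wide between sloping walls. Origin: middle of its foot; x towards the lid's hinge, z up. A seated short fork has its origin 26 mm above this one, x axes parallel. Rests at x -51..-39 mm (notch 14 mm wide) and 8..60 mm, a 6 mm deep finger gap between them.
- fork_cradle_2: Fork cradle: one of four wooden cradles side by side in the open case, 49 x 133 mm; its head rest (hinge end) is 21 mm wide between sloping walls. Origin: middle of its foot; x towards the lid's hinge, z up. A seated short fork has its origin 26 mm above this one, x axes parallel. Rests at x -51..-39 mm (notch 14 mm wide) and 8..60 mm, a 6 mm deep finger gap between them.
- spoon_cradle_1: Spoon cradle: one of four wooden cradles side by side in the open case, 49 x 133 mm; its head rest (hinge end) is 36 mm wide between sloping walls. Origin: middle of its foot; x towards the lid's hinge, z up. A seated short spoon has its origin 26 mm above this one, x axes parallel. Rests at x -51..-39 mm (notch 14 mm wide) and 8..60 mm, a 6 mm deep finger gap between them.
- spoon_cradle_2: Spoon cradle: one of four wooden cradles side by side in the open case, 49 x 133 mm; its head rest (hinge end) is 36 mm wide between sloping walls. Origin: middle of its foot; x towards the lid's hinge, z up. A seated short spoon has its origin 26 mm above this one, x axes parallel. Rests at x -51..-39 mm (notch 14 mm wide) and 8..60 mm, a 6 mm deep finger gap between them.
- case_lid (a joint): Lid of the dark wooden case (case 152 x 205 mm, rim 34 mm high, 51 mm high when shut), in rad: 0 shut, about 1.6 standing open beyond the cradles, away from the robot. Its top edge then stands about 0.18 m up. A stiff hinge (0.15 N m) lets it stay about where it is left: push it over towards the robot from behind, then press it down shut.
- lid_hinge (a point): Middle of the lid's hinge line, at the case's back, 35 mm above the case's foot; x away from the case's front, y along the hinge. The lid reaches 147 mm from this line to its free edge, is 205 mm wide and 16 mm deep: open, its outer face looks away from the robot, 16 mm behind the hinge line; shut, that face is 16 mm above it.

How it is judged:
At the end, for the whole second after the job is handed in: Both short forks seated in fork cradles and both short spoons in spoon cradles, one each: within 11 mm along, 6 mm across and 3 mm in height of the seated place, level, parallel to the cradle within 0.12 rad, at rest; the lid shut within 0.04 rad (((x of short_fork_1 in the frame of fork_cradle_1 between -0.011 and 0.011 m and y of short_fork_1 in the frame of fork_cradle_1 between -0.006 and 0.006 m and z of short_fork_1 in the frame of fork_cradle_1 between 0.023 and 0.029 m and angle between the x axis of short_fork_1 and the x axis of fork_cradle_1, either way round below 0.12 rad and angle between short_fork_1's own z axis and vertical below 0.05 rad) or (x of short_fork_1 in the frame of fork_cradle_2 between -0.011 and 0.011 m and y of short_fork_1 in the frame of fork_cradle_2 between -0.006 and 0.006 m and z of short_fork_1 in the frame of fork_cradle_2 between 0.023 and 0.029 m and angle between the x axis of short_fork_1 and the x axis of fork_cradle_2, either way round below 0.12 rad and angle between short_fork_1's own z axis and vertical below 0.05 rad)) and ((x of short_fork_2 in the frame of fork_cradle_1 between -0.011 and 0.011 m and y of short_fork_2 in the frame of fork_cradle_1 between -0.006 and 0.006 m and z of short_fork_2 in the frame of fork_cradle_1 between 0.023 and 0.029 m and angle between the x axis of short_fork_2 and the x axis of fork_cradle_1, either way round below 0.12 rad and angle between short_fork_2's own z axis and vertical below 0.05 rad) or (x of short_fork_2 in the frame of fork_cradle_2 between -0.011 and 0.011 m and y of short_fork_2 in the frame of fork_cradle_2 between -0.006 and 0.006 m and z of short_fork_2 in the frame of fork_cradle_2 between 0.023 and 0.029 m and angle between the x axis of short_fork_2 and the x axis of fork_cradle_2, either way round below 0.12 rad and angle between short_fork_2's own z axis and vertical below 0.05 rad)) and ((x of short_spoon_1 in the frame of spoon_cradle_1 between -0.011 and 0.011 m and y of short_spoon_1 in the frame of spoon_cradle_1 between -0.006 and 0.006 m and z of short_spoon_1 in the frame of spoon_cradle_1 between 0.023 and 0.029 m and angle between the x axis of short_spoon_1 and the x axis of spoon_cradle_1, either way round below 0.12 rad and angle between short_spoon_1's own z axis and vertical below 0.05 rad) or (x of short_spoon_1 in the frame of spoon_cradle_2 between -0.011 and 0.011 m and y of short_spoon_1 in the frame of spoon_cradle_2 between -0.006 and 0.006 m and z of short_spoon_1 in the frame of spoon_cradle_2 between 0.023 and 0.029 m and angle between the x axis of short_spoon_1 and the x axis of spoon_cradle_2, either way round below 0.12 rad and angle between short_spoon_1's own z axis and vertical below 0.05 rad)) and ((x of short_spoon_2 in the frame of spoon_cradle_1 between -0.011 and 0.011 m and y of short_spoon_2 in the frame of spoon_cradle_1 between -0.006 and 0.006 m and z of short_spoon_2 in the frame of spoon_cradle_1 between 0.023 and 0.029 m and angle between the x axis of short_spoon_2 and the x axis of spoon_cradle_1, either way round below 0.12 rad and angle between short_spoon_2's own z axis and vertical below 0.05 rad) or (x of short_spoon_2 in the frame of spoon_cradle_2 between -0.011 and 0.011 m and y of short_spoon_2 in the frame of spoon_cradle_2 between -0.006 and 0.006 m and z of short_spoon_2 in the frame of spoon_cradle_2 between 0.023 and 0.029 m and angle between the x axis of short_spoon_2 and the x axis of spoon_cradle_2, either way round below 0.12 rad and angle between short_spoon_2's own z axis and vertical below 0.05 rad)) and linear speed of each of short_fork_1, short_fork_2, short_spoon_1, short_spoon_2 below 0.02 m/s and value of joint case_lid below 0.04 rad); the robot touches nothing.
It also fails if it takes over 118 s, if anything falls off the work surface, if the arm or the gripper's body presses on something with over 40 N, if the wrist force passes 120 N, or if a joint passes its speed limit or range.

## Working session

There is one attempt and no reset: what is moved stays moved. The work goes in short steps, Python scripts to look and compute and a tool call to move; the robot and the scene stay as the last step left them, time stands still between calls to the robot, and variables do not carry over. Pictures are saved under pics/ and viewed, at most 14 in all, crops included, and the job is handed in when it is done.

Besides the shell and the picture viewer there is one more tool, called after ">>>" in YAML: its name, and indented under it one key for each argument. send_rows: Moves the arm, as the interface text tells. Shifts and turns lie within -1 to 1; 1 stands for 0.04 m of shift or 0.1 rad of turn. Its arguments: {"type":"object","properties":{"moves":{"type":"array"},"grip_force":{"type":"number"}},"required":["moves"]}

```bash
ls; mkdir -p pics
python3 - <<'E'
from cell import arm
import cv2,numpy as np
s=arm.state(); print({k:np.round(v,3).tolist() for k,v in s.items()})
for n in ("scene","side"):
    p,d=arm.read_camera(n); cv2.imwrite(f"pics/{n}0.png",p[:,:,::-1]); np.save(f"pics/{n}0d.npy",d)
    c=arm.get_calibration(n); print(n,c)
E
```

```text
pics
{'time': 0.0, 'joint_pos': [1.154, 0.478, 0.022, 1.556, -0.011, 1.109, -0.083], 'qd': [0.0, -0.0, 0.0, -0.001, 0.001, 0.002, -0.0], 'tau': [0.0, -58.286, 1.535, -27.261, -0.054, 0.017, 0.0], 'tool_pos': [0.205, -0.643, 0.404], 'eef_rot': [-3.14, 0.0, 0.309], 'wrist_force': [-0.073, 0.158, -0.071], 'wrist_torque': [-0.01, -0.028, 0.067], 'grip_force': 0.0, 'width': 0.997}
scene {'fx': 474.7127884270118, 'fy': 474.7127884270118, 'cx': 316.79549379452874, 'cy': 240.4364408254176, 'cam_to_world': array([[-0.75950686, -0.41853839,  0.49797083,  0.0392838 ],
       [-0.65028126,  0.50833014, -0.56456599,  0.61861847],
       [-0.01684103, -0.75261284, -0.6582479 ,  0.70264934],
       [ 0.        ,  0.        ,  0.        ,  1.        ]])}
side {'fx': 464.4285988631494, 'fy': 464.4285988631494, 'cx': 317.2441033083246, 'cy': 240.67742741331892, 'cam_to_world': array([[ 0.99617938, -0.04236942,  0.07636414,  0.47565542],
       [-0.08676209, -0.5797817 ,  0.8101392 , -0.63342985],
       [ 0.0099494 , -0.81366948, -0.58124263,  0.55675538],
       [ 0.        ,  0.        ,  0.        ,  1.        ]])}
```

View pics/scene0.png

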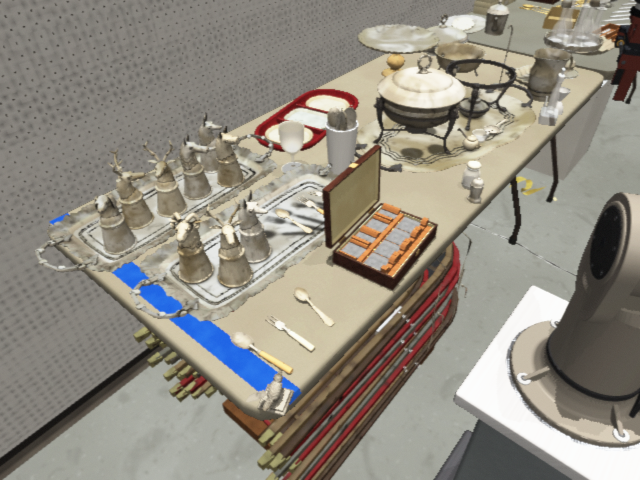

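View pics/side0.png

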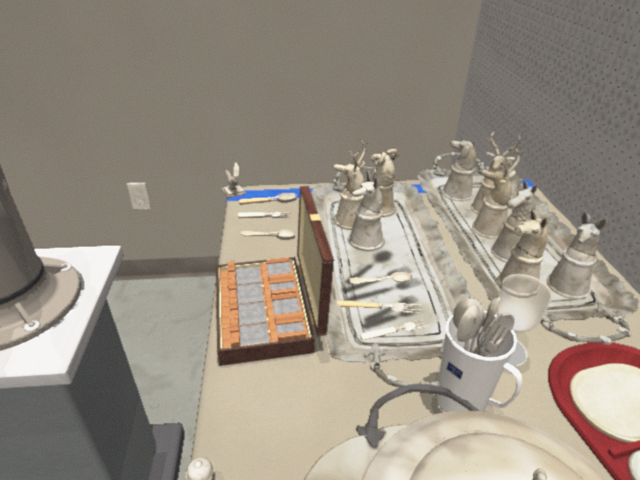

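```bash
cat > h.py <<'E'
from cell import arm
import cv2,numpy as np
def pix2plane(c,uv,z):
    uv=np.atleast_2d(uv).astype(float); T=c["cam_to_world"]
    r=np.c_[(uv[:,0]-c["cx"])/c["fx"],(uv[:,1]-c["cy"])/c["fy"],np.ones(len(uv))]@T[:3,:3].T
    return T[:3,3]+r*((z-T[2,3])/r[:,2])[:,None]
def ortho(c,img,z,x0,x1,y0,y1,s):
    """top view: columns = -y (left is +y), rows = -x (far at top); s px per m"""
    W,H=int((y1-y0)*s),int((x1-x0)*s)
    u,v=np.meshgrid(np.arange(W),np.arange(H))
    X=x1-v/s; Y=y1-u/s
    P=np.stack([X,Y,np.full_like(X,z)],-1)-c["cam_to_world"][:3,3]
    P=P@c["cam_to_world"][:3,:3]
    mu=P[...,0]/P[...,2]*c["fx"]+c["cx"]; mv=P[...,1]/P[...,2]*c["fy"]+c["cy"]
    return cv2.remap(img,mu.astype(np.float32),mv.astype(np.float32),cv2.INTER_CUBIC)
E
python3 - <<'E'
from h import *
c=arm.get_calibration("side")
print(np.round(pix2plane(c,[[218,360],[313,355],[240,195],[425,325],[228,200],[440,350]],0.005),3))
d=np.load("pics/side0d.npy"); 
# depth -> world z at tray and case spots
for u,v in [(350,340),(300,250),(238,300),(266,292),(250,300)]:
    z=d[v,u]; p=c["cam_to_world"]@[(u-c["cx"])/c["fx"]*z,(v-c["cy"])/c["fy"]*z,z,1]; print(u,v,np.round(p,3))
E
```

```text
[[ 0.373 -0.16   0.005]
 [ 0.516 -0.162  0.005]
 [ 0.382  0.334  0.005]
 [ 0.703 -0.114  0.005]
 [ 0.356  0.313  0.005]
 [ 0.712 -0.167  0.005]]
350 340 [ 0.576 -0.136  0.004  1.   ]
300 250 [0.508 0.045 0.051 1.   ]
238 300 [ 0.399 -0.052  0.025  1.   ]
266 292 [ 0.446 -0.042  0.031  1.   ]
250 300 [ 0.419 -0.054  0.025  1.   ]
```

Run:
```python
from h import *
c=arm.get_calibration("side"); im=cv2.imread("pics/side0.png")
a=ortho(c,im,0.006,0.34,0.74,-0.2,0.34,1450)   # 783x580
for i in range(0,55,5): cv2.putText(a,f"{0.34-i/100:.2f}",(int(i/100*1450),570),0,.35,(0,0,255)); cv2.line(a,(int(i/100*1450),0),(int(i/100*1450),580),(0,0,255),1)
for i in range(0,40,5): cv2.putText(a,f"{0.74-i/100:.2f}",(0,int(i/100*1450)),0,.35,(0,0,255)); cv2.line(a,(0,int(i/100*1450)),(783,int(i/100*1450)),(0,0,255),1)
cv2.imwrite("pics/o1.png",a)
b=ortho(c,im,0.03,0.36,0.55,-0.18,0.07,3000)
cv2.imwrite("pics/o2.png",b)
```

```text
(no output)
```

View pics/o1.png

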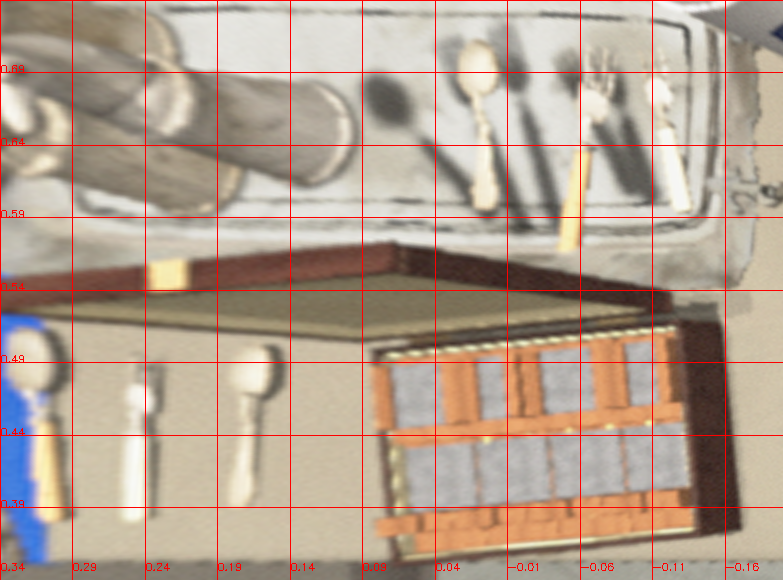

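View pics/o2.png

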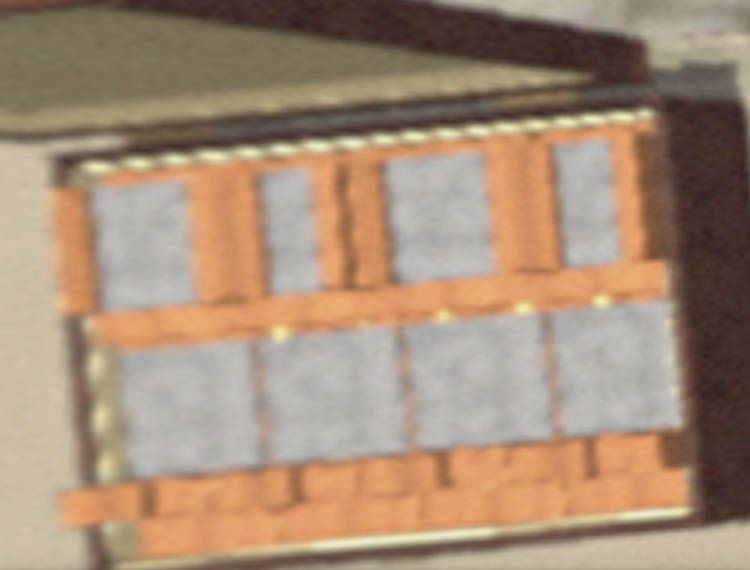

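>>> send_rows:
  moves:
    - {"fingers": 0, "tx": 0.57, "ty": -0.5}
    - {"fingers": 0, "tx": 0.57, "ty": -0.5}
    - {"fingers": 0, "tx": 0.57, "ty": -0.5}
    - {"fingers": 0, "tx": 0.57, "ty": -0.5}
    - {"fingers": 0, "tx": 0.57, "ty": -0.5}
    - {"fingers": 0, "tx": 0.57, "ty": -0.5}
    - {"fingers": 0, "tx": 0.57, "ty": -0.5}
    - {"fingers": 0, "tx": 0.57, "ty": -0.5}
  grip_force: 15

```text
validation failed for argument at $.mo...
```

>>> send_rows:
  moves:
    - {"fingers": 0, "tx": 0.57, "ty": -0.5}
    - {"fingers": 0, "tx": 0.57, "ty": -0.5}
    - {"fingers": 0, "tx": 0.57, "ty": -0.5}
    - {"fingers": 0, "tx": 0.57, "ty": -0.5}
    - {"fingers": 0, "tx": 0.57, "ty": -0.5}
    - {"fingers": 0, "tx": 0.57, "ty": -0.5}
    - {"fingers": 0, "tx": 0.57, "ty": -0.5}
    - {"fingers": 0, "tx": 0.57, "ty": -0.5}

```text
validation failed for argument at $.mo...
```

>>> send_rows:
  moves:
    - {"fingers": 0, "tx": 0.57, "ty": -0.5}
    - {"fingers": 0, "tx": 0.57, "ty": -0.5}
    - {"fingers": 0, "tx": 0.57, "ty": -0.5}
    - {"fingers": 0, "tx": 0.57, "ty": -0.5}
    - {"fingers": 0, "tx": 0.57, "ty": -0.5}
    - {"fingers": 0, "tx": 0.57, "ty": -0.5}
    - {"fingers": 0, "tx": 0.57, "ty": -0.5}
    - {"fingers": 0, "tx": 0.57, "ty": -0.5}

```text
validation failed for argument at $.mo...
```

>>> send_rows:
  moves:
    - {"fingers": 0, "wz": 0.77}
    - {"fingers": 0, "wz": 0.77}
    - {"fingers": 0, "wz": 0.77}
    - {"fingers": 0, "wz": 0.78}
    - {"fingers": 0}
    - {"fingers": 0}
    - {"fingers": 0}
    - {"fingers": 0}

```text
validation failed for argument at $.mo...
```

```bash
cat >> h.py <<'E'
def wortho(c,img,z,x0,x1,y0,y1,s):
    W,H=int((y1-y0)*s),int((x1-x0)*s)
    u,v=np.meshgrid(np.arange(W),np.arange(H))
    X=x1-v/s; Y=y1-u/s
    P=np.stack([X,Y,np.full_like(X,z)],-1)-c["cam_to_world"][:3,3]
    P=P@c["cam_to_world"][:3,:3]
    rho=np.hypot(P[...,0],P[...,1])+1e-9; th=np.arctan2(rho,P[...,2])
    mu=P[...,0]/rho*th*c["fx"]+c["cx"]; mv=P[...,1]/rho*th*c["fy"]+c["cy"]
    return cv2.remap(img,mu.astype(np.float32),mv.astype(np.float32),cv2.INTER_CUBIC)
E
python3 - <<'E'
from h import *
s=arm.state(); print(s["time"],s["tool_pos"],s["eef_rot"],s["joint_pos"])
c=arm.get_calibration("wrist"); p,d=arm.read_camera("wrist"); cv2.imwrite("pics/w0.png",p[:,:,::-1]); np.save("pics/w0d.npy",d); np.save("pics/w0c.npy",c,allow_pickle=True); print(c)
E
```

```text
0.1 [ 0.2051028  -0.64283503  0.40382024] [-3.14003346e+00  1.18199897e-04  3.08894841e-01] [ 1.1539009   0.47768209  0.02228583  1.5563078  -0.01146353  1.10929398
 -0.08308792]
{'fx': 371.64829954431775, 'fy': 371.64829954431775, 'cx': 323.0431079325416, 'cy': 242.00470174811554, 'cam_to_world': array([[ 0.30474016, -0.92084376, -0.24326982,  0.2711902 ],
       [-0.95243272, -0.2952511 , -0.07548973, -0.62123395],
       [-0.00231143,  0.25470289, -0.9670166 ,  0.38418827],
       [ 0.        ,  0.        ,  0.        ,  1.        ]])}
```

View pics/w0.png

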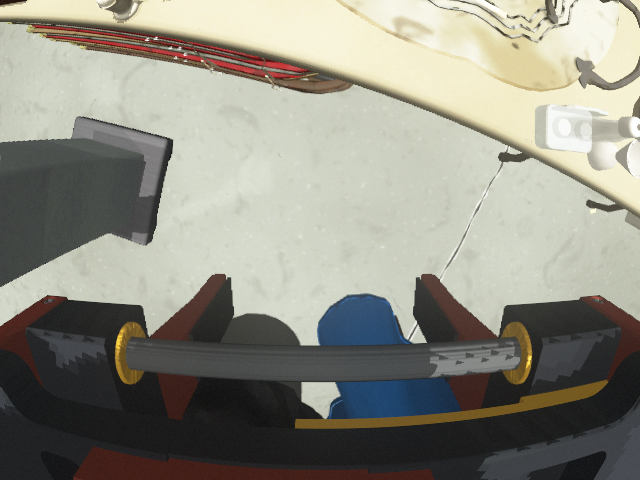

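Run:
```python
from h import *
pts=[]
for n in("side","scene"):
    c=arm.get_calibration(n); d=np.load(f"pics/{n}0d.npy"); v,u=np.mgrid[:480,:640]
    P=np.stack([(u-c["cx"])/c["fx"]*d,(v-c["cy"])/c["fy"]*d,d],-1)[d>0]
    P=P@c["cam_to_world"][:3,:3].T+c["cam_to_world"][:3,3]; pts.append(P)
    if n=="side":
        for a,b in[(484,130),(482,170),(485,205),(595,100),(665,170)]: # tray pieces in o1 px -> world
            X=np.array([.74-b/1450,.34-a/1450,.006]); q=(X-c["cam_to_world"][:3,3])@c["cam_to_world"][:3,:3]
            print(np.round(X,3),"depthcalc",q[2],"meas",d[int(round(q[1]/q[2]*c["fy"]+c["cy"])),int(round(q[0]/q[2]*c["fx"]+c["cx"]))])
P=np.vstack(pts)
for y in np.arange(-.6,.4,.1):
    r=[]
    for x in np.arange(.2,.9,.1):
        m=(abs(P[:,1]-y)<.05)&(abs(P[:,0]-x)<.05)&(P[:,2]>-.1); r.append(round(float(P[m,2].max()),2) if m.any() else None)
    print(round(y,1),r)
```

```text
[0.65  0.006 0.006] depthcalc 0.8516573176851494 meas 0.84821
[0.623 0.008 0.006] depthcalc 0.850668154111581 meas 0.84860146
[0.599 0.006 0.006] depthcalc 0.8471487317080724 meas 0.8461128
[ 0.671 -0.07   0.006] depthcalc 0.791219712830242 meas 0.7847972
[ 0.623 -0.119  0.006] depthcalc 0.7484229998748654 meas 0.7380012
-0.6 [0.42, -0.01, 0.03, 0.17, 0.2, None, 0.0]
-0.5 [0.34, -0.01, 0.03, 0.19, 0.26, 0.23, 0.03]
-0.4 [None, -0.01, 0.07, 0.18, 0.21, 0.2, 0.03]
-0.3 [None, 0.0, 0.06, 0.03, 0.05, 0.18, 0.16]
-0.2 [-0.0, -0.01, 0.04, 0.18, 0.04, 0.18, 0.13]
-0.1 [-0.0, -0.01, 0.05, 0.18, 0.02, 0.01, 0.13]
-0.0 [0.0, -0.0, 0.05, 0.18, 0.02, 0.01, 0.03]
0.1 [0.0, -0.0, 0.0, 0.18, 0.16, 0.16, 0.03]
0.2 [-0.0, -0.0, 0.01, 0.03, 0.18, 0.18, 0.03]
0.3 [None, 0.01, 0.05, 0.03, 0.03, 0.15, 0.03]
```

>>> send_rows:
  moves:
    - {"fingers": 0, "tx": 0.49, "ty": -0.515, "tz": 0, "wx": 0, "wy": 0, "wz": 0}
    - {"fingers": 0, "tx": 0.49, "ty": -0.515, "tz": 0, "wx": 0, "wy": 0, "wz": 0}
    - {"fingers": 0, "tx": 0.49, "ty": -0.515, "tz": 0, "wx": 0, "wy": 0, "wz": 0}
    - {"fingers": 0, "tx": 0.49, "ty": -0.515, "tz": 0, "wx": 0, "wy": 0, "wz": 0}
    - {"fingers": 0, "tx": 0.49, "ty": -0.515, "tz": 0, "wx": 0, "wy": 0, "wz": 0}
    - {"fingers": 0, "tx": 0.49, "ty": -0.515, "tz": 0, "wx": 0, "wy": 0, "wz": 0}
    - {"fingers": 0, "tx": 0.49, "ty": -0.515, "tz": 0, "wx": 0, "wy": 0, "wz": 0}
    - {"fingers": 0, "tx": 0.49, "ty": -0.515, "tz": 0, "wx": 0, "wy": 0, "wz": 0}
  grip_force: 15

```text
time: 0.82
tool_pos: [0.3048, -0.437, 0.4045]
eef_rot: [-3.141, 0.0, 0.309]
wrist_force: [-0.7, -0.6, 0.0]
width: 1.002
grip_force: 0.0
```

>>> send_rows:
  moves:
    - {"fingers": 0, "tx": 0.49, "ty": -0.515, "tz": 0, "wx": 0, "wy": 0, "wz": 0}
    - {"fingers": 0, "tx": 0.49, "ty": -0.515, "tz": 0, "wx": 0, "wy": 0, "wz": 0}
    - {"fingers": 0, "tx": 0.49, "ty": -0.515, "tz": 0, "wx": 0, "wy": 0, "wz": 0}
    - {"fingers": 0, "tx": 0.49, "ty": -0.515, "tz": 0, "wx": 0, "wy": 0, "wz": 0}
    - {"fingers": 0, "tx": 0.49, "ty": -0.515, "tz": 0, "wx": 0, "wy": 0, "wz": 0}
    - {"fingers": 0, "tx": 0.49, "ty": -0.515, "tz": 0, "wx": 0, "wy": 0, "wz": 0}
    - {"fingers": 0, "tx": 0.49, "ty": -0.515, "tz": 0, "wx": 0, "wy": 0, "wz": 0}
    - {"fingers": 0, "tx": 0.49, "ty": -0.515, "tz": 0, "wx": 0, "wy": 0, "wz": 0}

```text
time: 1.48
tool_pos: [0.404, -0.2324, 0.4046]
eef_rot: [3.142, 0.0, 0.309]
wrist_force: [0.7, -0.1, -0.3]
width: 1.001
grip_force: 0.0
```

>>> send_rows:
  moves:
    - {"fingers": 0, "tx": 0.49, "ty": -0.515, "tz": 0, "wx": 0, "wy": 0, "wz": 0}
    - {"fingers": 0, "tx": 0.49, "ty": -0.515, "tz": 0, "wx": 0, "wy": 0, "wz": 0}
    - {"fingers": 0, "tx": 0.49, "ty": -0.515, "tz": 0, "wx": 0, "wy": 0, "wz": 0}
    - {"fingers": 0, "tx": 0.49, "ty": -0.515, "tz": 0, "wx": 0, "wy": 0, "wz": 0}
    - {"fingers": 0, "tx": 0.49, "ty": -0.515, "tz": 0, "wx": 0, "wy": 0, "wz": 0}
    - {"fingers": 0, "tx": 0.49, "ty": -0.515, "tz": 0, "wx": 0, "wy": 0, "wz": 0}
    - {"fingers": 0, "tx": 0.49, "ty": -0.515, "tz": 0, "wx": 0, "wy": 0, "wz": 0}
    - {"fingers": 0, "tx": 0.49, "ty": -0.515, "tz": 0, "wx": 0, "wy": 0, "wz": 0}

```text
time: 2.15
tool_pos: [0.5033, -0.0278, 0.4046]
eef_rot: [3.142, 0.0, 0.309]
wrist_force: [0.3, 0.1, 0.2]
width: 1.0
grip_force: 0.0
```

>>> send_rows:
  moves:
    - {"fingers": 0, "tx": 0, "ty": 0, "tz": 0, "wx": 0, "wy": 0, "wz": 0.77}
    - {"fingers": 0, "tx": 0, "ty": 0, "tz": 0, "wx": 0, "wy": 0, "wz": 0.77}
    - {"fingers": 0, "tx": 0, "ty": 0, "tz": 0, "wx": 0, "wy": 0, "wz": 0.77}
    - {"fingers": 0, "tx": 0, "ty": 0, "tz": 0, "wx": 0, "wy": 0, "wz": 0.78}
    - {"fingers": 0, "tx": 0, "ty": 0, "tz": 0, "wx": 0, "wy": 0, "wz": 0}
    - {"fingers": 0, "tx": 0, "ty": 0, "tz": 0, "wx": 0, "wy": 0, "wz": 0}
    - {"fingers": 0, "tx": 0, "ty": 0, "tz": 0, "wx": 0, "wy": 0, "wz": 0}
    - {"fingers": 0, "tx": 0, "ty": 0, "tz": 0, "wx": 0, "wy": 0, "wz": 0}

```text
time: 2.82
tool_pos: [0.503, -0.0292, 0.4046]
eef_rot: [-3.142, 0.0, 0.001]
wrist_force: [0.7, 0.7, 0.2]
width: 1.002
grip_force: 0.0
```

Run:
```python
from h import *
s=arm.state(); print(s["time"],s["tool_pos"],s["eef_rot"],s["joint_pos"],s["wrist_force"])
c=arm.get_calibration("wrist"); p,d=arm.read_camera("wrist"); cv2.imwrite("pics/w1.png",p[:,:,::-1]); np.save("pics/w1d.npy",d); np.save("pics/w1c.npy",c,allow_pickle=True); print(c["cam_to_world"])
im=np.ascontiguousarray(p[:,:,::-1])
a=wortho(c,im,0.006,0.36,0.74,-0.19,0.31,1500)
def grid(a,x1,y1,s,st):
    H,W=a.shape[:2]
    for i in range(1,40):
        k=int(i*st*s)
        if k<W: cv2.line(a,(k,0),(k,H),(0,0,255),1); cv2.putText(a,f"{y1-i*st:.2f}",(k,H-4),0,.35,(0,0,255))
        if k<H: cv2.line(a,(0,k),(W,k),(0,0,255),1); cv2.putText(a,f"{x1-i*st:.2f}",(0,k),0,.35,(0,0,255))
grid(a,.74,.31,1500,.05); cv2.imwrite("pics/w1o.png",a)
```

```text
2.8167 [ 0.50300285 -0.0291563   0.40461492] [-3.14157685e+00  8.21830678e-05  1.22438391e-03] [ 0.23927317  0.21820307 -0.34998327  1.9383058   0.08830754  0.99978868
 -1.72044572] [0.68821734 0.72457539 0.24532287]
[[ 2.07828301e-03 -9.66966099e-01 -2.54896537e-01  5.72417925e-01]
 [-9.99997473e-01 -2.22813203e-03  2.99142446e-04 -2.86235820e-02]
 [-8.57203743e-04  2.54895272e-01 -9.66968286e-01  3.85012448e-01]
 [ 0.00000000e+00  0.00000000e+00  0.00000000e+00  1.00000000e+00]]
```

View pics/w1o.png

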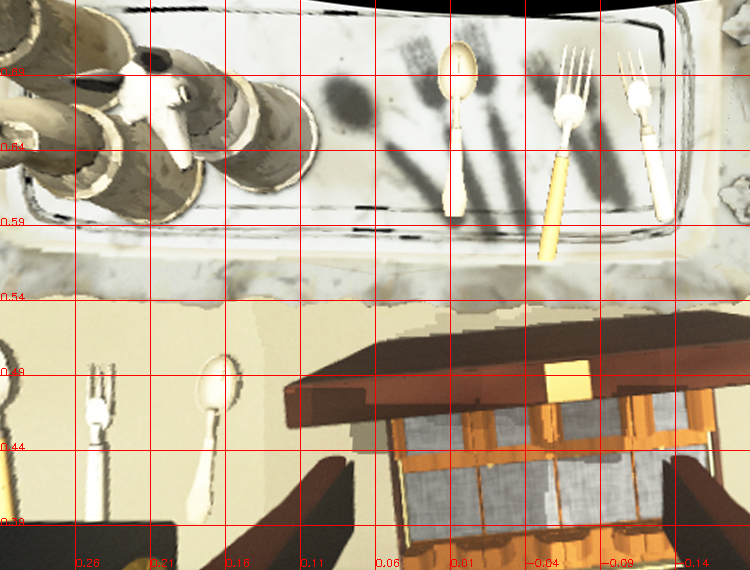

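>>> send_rows:
  moves:
    - {"fingers": 0, "tx": -0.25, "ty": 0.08, "tz": 0, "wx": 0, "wy": 0, "wz": 0}
    - {"fingers": 0, "tx": -0.25, "ty": 0.08, "tz": 0, "wx": 0, "wy": 0, "wz": 0}
    - {"fingers": 0, "tx": -0.25, "ty": 0.08, "tz": 0, "wx": 0, "wy": 0, "wz": 0}
    - {"fingers": 0, "tx": -0.25, "ty": 0.08, "tz": 0, "wx": 0, "wy": 0, "wz": 0}
    - {"fingers": 0, "tx": -0.25, "ty": 0.08, "tz": 0, "wx": 0, "wy": 0, "wz": 0}
    - {"fingers": 0, "tx": -0.25, "ty": 0.08, "tz": 0, "wx": 0, "wy": 0, "wz": 0}
    - {"fingers": 0, "tx": -0.25, "ty": 0.08, "tz": 0, "wx": 0, "wy": 0, "wz": 0}
    - {"fingers": 0, "tx": 0, "ty": 0, "tz": 0, "wx": 0, "wy": 0, "wz": 0}

```text
time: 3.53
tool_pos: [0.431, -0.0523, 0.4046]
eef_rot: [3.141, 0.001, -0.001]
wrist_force: [-0.1, -0.1, 0.2]
width: 1.0
grip_force: 0.0
```

```bash
cat >> h.py <<'E'
def wcloud(c,d):
    v,u=np.mgrid[:480,:640]; a=u-c["cx"]; b=v-c["cy"]; r=np.hypot(a,b)+1e-9; th=r/c["fx"]
    ok=(d>0)&(th<1.3); P=np.stack([a/r*np.tan(th)*d,b/r*np.tan(th)*d,d],-1)
    return P@c["cam_to_world"][:3,:3].T+c["cam_to_world"][:3,3],ok
def grid(a,x1,y1,s,st):
    H,W=a.shape[:2]
    for i in range(1,40):
        k=int(i*st*s)
        if k<W: cv2.line(a,(k,0),(k,H),(0,0,255),1); cv2.putText(a,f"{y1-i*st:.2f}",(k,H-4),0,.35,(0,0,255))
        if k<H: cv2.line(a,(0,k),(W,k),(0,0,255),1); cv2.putText(a,f"{x1-i*st:.2f}",(0,k),0,.35,(0,0,255))
E
python3 - <<'E'
from h import *
s=arm.state(); print(s["time"],s["tool_pos"],s["joint_pos"])
c=arm.get_calibration("wrist"); p,d=arm.read_camera("wrist"); cv2.imwrite("pics/w2.png",p[:,:,::-1]); np.save("pics/w2d.npy",d); np.save("pics/w2c.npy",c,allow_pickle=True)
im=np.ascontiguousarray(p[:,:,::-1])
a=wortho(c,im,0.032,0.36,0.55,-0.18,0.07,3000); grid(a,.55,.07,3000,.02); cv2.imwrite("pics/w2o.png",a)
P,ok=wcloud(c,d); P=P[ok]
# heights profile along lines
for x in (.405,.44,.465,.485):
    print(x,[(round(y,3),round(float(np.median(P[(abs(P[:,0]-x)<.003)&(abs(P[:,1]-y)<.002)][:,2]))*1000,1)) for y in np.arange(-.16,.05,.005) if ((abs(P[:,0]-x)<.003)&(abs(P[:,1]-y)<.002)).any()])
E
```

```text
3.5333 [ 0.43102627 -0.05232374  0.40458695] [ 0.3006999   0.09654633 -0.34190192  2.08088564  0.04010384  0.97110634
 -1.63466156]
0.405 [(np.float64(-0.16), 37.6), (np.float64(-0.155), 36.3), (np.float64(-0.15), 36.7), (np.float64(-0.145), 35.3), (np.float64(-0.14), 27.8), (np.float64(-0.135), 27.3), (np.float64(-0.13), 26.5), (np.float64(-0.125), 27.1), (np.float64(-0.12), 27.5), (np.float64(-0.115), 27.3), (np.float64(-0.11), 25.9), (np.float64(-0.105), 26.0), (np.float64(-0.1), 26.1), (np.float64(-0.095), 25.8), (np.float64(-0.09), 26.1), (np.float64(-0.085), 26.2), (np.float64(-0.08), 26.3), (np.float64(-0.075), 26.4), (np.float64(-0.07), 25.7), (np.float64(-0.065), 26.2), (np.float64(-0.06), 25.5), (np.float64(-0.055), 26.2), (np.float64(-0.05), 25.7), (np.float64(-0.045), 26.1), (np.float64(-0.04), 25.7), (np.float64(-0.035), 26.2), (np.float64(-0.03), 26.1), (np.float64(-0.025), 26.2), (np.float64(-0.02), 26.2), (np.float64(-0.015), 26.2), (np.float64(-0.01), 26.0), (np.float64(-0.005), 26.1), (np.float64(0.0), 26.4), (np.float64(0.005), 26.2), (np.float64(0.01), 26.1), (np.
[... 2907 characters left out ...]
.float64(-0.08), 31.9), (np.float64(-0.075), 32.3), (np.float64(-0.07), 31.8), (np.float64(-0.065), 31.4), (np.float64(-0.06), 32.8), (np.float64(-0.055), 38.1), (np.float64(-0.05), 41.6), (np.float64(-0.045), 40.3), (np.float64(-0.04), 35.6), (np.float64(-0.035), 31.6), (np.float64(-0.03), 31.7), (np.float64(-0.025), 31.9), (np.float64(-0.02), 32.4), (np.float64(-0.015), 38.1), (np.float64(-0.01), 41.4), (np.float64(-0.005), 41.2), (np.float64(0.0), 36.9), (np.float64(0.005), 31.6), (np.float64(0.01), 32.0), (np.float64(0.015), 31.7), (np.float64(0.02), 31.9), (np.float64(0.025), 31.5), (np.float64(0.03), 32.0), (np.float64(0.035), 31.9), (np.float64(0.04), 35.6), (np.float64(0.045), 36.8)]
```

View pics/w2o.png

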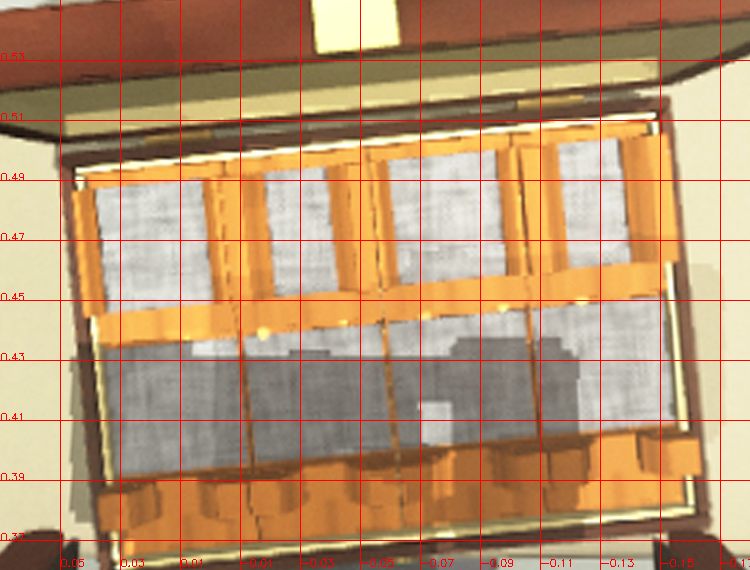

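Run:
```python
from h import *
P=[]
for k in "12":
    c=np.load(f"pics/w{k}c.npy",allow_pickle=True).item(); q,ok=wcloud(c,np.load(f"pics/w{k}d.npy")); P.append(q[ok])
for n in("side","scene"):
    c=arm.get_calibration(n); d=np.load(f"pics/{n}0d.npy"); v,u=np.mgrid[:480,:640]
    q=np.stack([(u-c["cx"])/c["fx"]*d,(v-c["cy"])/c["fy"]*d,d],-1)[d>0]
    P.append(q@c["cam_to_world"][:3,:3].T+c["cam_to_world"][:3,3])
P=np.vstack(P)
for x in np.arange(.56,.76,.02):
    r=[]
    for z0 in (.03,.07,.11,.15):
        m=(abs(P[:,0]-x)<.01)&(P[:,2]>z0)&(P[:,2]<z0+.04)&(P[:,1]>.03)&(P[:,1]<.3)
        r.append(round(float(P[m,1].min()),3) if m.any() else None)
    print(round(x,2),r)
# lid top edge
m=(P[:,2]>.16)&(P[:,2]<.2)&(P[:,0]>.47)&(P[:,0]<.58)&(P[:,1]>-.15)&(P[:,1]<.05)
for y in(-.14,-.05,.03):
    k=m&(abs(P[:,1]-y)<.01)
    if k.any(): print(y,P[k].min(0),P[k].max(0))
# table piece check
for x,y in[(.44,.245),(.448,.1707),(.654,.0063),(.649,-.121)]:
    k=(np.hypot(P[:,0]-x,P[:,1]-y)<.004)&(P[:,2]<.1); print(np.median(P[k,2]),P[k,2].max())
```

```text
0.56 [None, None, None, None]
0.58 [None, None, 0.224, None]
0.6 [0.183, 0.189, 0.119, None]
0.62 [0.11, 0.115, 0.115, 0.174]
0.64 [0.102, 0.105, 0.113, 0.141]
0.66 [0.103, 0.108, 0.116, 0.115]
0.68 [0.114, 0.121, 0.138, 0.235]
0.7 [0.224, 0.226, 0.225, 0.233]
0.72 [0.227, 0.229, 0.232, 0.251]
0.74 [None, None, 0.26, None]
-0.14 [ 0.52587048 -0.14999687  0.1600652 ] [ 0.54401292 -0.13001187  0.18355727]
-0.05 [ 0.51695088 -0.05999879  0.16010509] [ 0.53530161 -0.04002739  0.18535755]
0.03 [0.50949201 0.02000655 0.16000173] [0.52801639 0.03999539 0.1834847 ]
0.007954993618327494 0.011511159501684187
0.0035469326046910776 0.00777684859780603
0.00840735056041575 0.011448990134103942
0.011819847038671505 0.014169190514733032
```

>>> send_rows:
  moves:
    - {"fingers": 0.3, "tx": 0.036, "ty": -0.7, "tz": 0, "wx": 0, "wy": 0, "wz": 0}
    - {"fingers": 0.3, "tx": 0.036, "ty": -0.7, "tz": 0, "wx": 0, "wy": 0, "wz": 0}
    - {"fingers": 0.3, "tx": 0.036, "ty": -0.7, "tz": 0, "wx": 0, "wy": 0, "wz": 0}
    - {"fingers": 0.3, "tx": 0.036, "ty": -0.7, "tz": 0, "wx": 0, "wy": 0, "wz": 0}
    - {"fingers": 0.3, "tx": 0.036, "ty": -0.7, "tz": 0, "wx": 0, "wy": 0, "wz": 0}
    - {"fingers": 0.3, "tx": 0.036, "ty": -0.7, "tz": 0, "wx": 0, "wy": 0, "wz": 0}
    - {"fingers": 0.3, "tx": 0.036, "ty": -0.7, "tz": 0, "wx": 0, "wy": 0, "wz": 0}
    - {"fingers": 0.3, "tx": 0.036, "ty": -0.7, "tz": 0, "wx": 0, "wy": 0, "wz": 0}

```text
time: 4.25
tool_pos: [0.4448, 0.1742, 0.4048]
eef_rot: [-3.141, -0.001, 0.0]
wrist_force: [0.5, -0.6, 0.0]
width: 0.702
grip_force: 0.0
```

>>> send_rows:
  moves:
    - {"fingers": 0.3, "tx": 0, "ty": 0, "tz": 0.55, "wx": 0, "wy": 0, "wz": 0.35}
    - {"fingers": 0.3, "tx": 0, "ty": 0, "tz": 0.55, "wx": 0, "wy": 0, "wz": 0.35}
    - {"fingers": 0.3, "tx": 0, "ty": 0, "tz": 0.55, "wx": 0, "wy": 0, "wz": 0.35}
    - {"fingers": 0.3, "tx": 0, "ty": 0, "tz": 0.55, "wx": 0, "wy": 0, "wz": 0.35}
    - {"fingers": 0.3, "tx": 0, "ty": 0, "tz": 0.55, "wx": 0, "wy": 0, "wz": 0}
    - {"fingers": 0.3, "tx": 0, "ty": 0, "tz": 0.55, "wx": 0, "wy": 0, "wz": 0}
    - {"fingers": 0.3, "tx": 0, "ty": 0, "tz": 0.55, "wx": 0, "wy": 0, "wz": 0}
    - {"fingers": 0.3, "tx": 0, "ty": 0, "tz": 0, "wx": 0, "wy": 0, "wz": 0}

```text
time: 4.92
tool_pos: [0.4436, 0.1722, 0.2474]
eef_rot: [3.139, 0.005, -0.14]
wrist_force: [0.1, -0.7, -0.1]
width: 0.698
grip_force: 0.0
```

Run:
```python
from h import *
s=arm.state(); print(s["time"],s["tool_pos"],s["eef_rot"],s["width"])
c=arm.get_calibration("wrist"); p,d=arm.read_camera("wrist"); cv2.imwrite("pics/w3.png",p[:,:,::-1])
im=np.ascontiguousarray(p[:,:,::-1])
a=wortho(c,im,0.004,0.38,0.52,.12,.28,4000); grid(a,.52,.28,4000,.02); cv2.imwrite("pics/w3o.png",a)
```

```text
4.9167 [0.44363789 0.17216638 0.24737927] [ 3.13914582  0.00527144 -0.13978088] 0.6976670556549707
```

View pics/w3o.png

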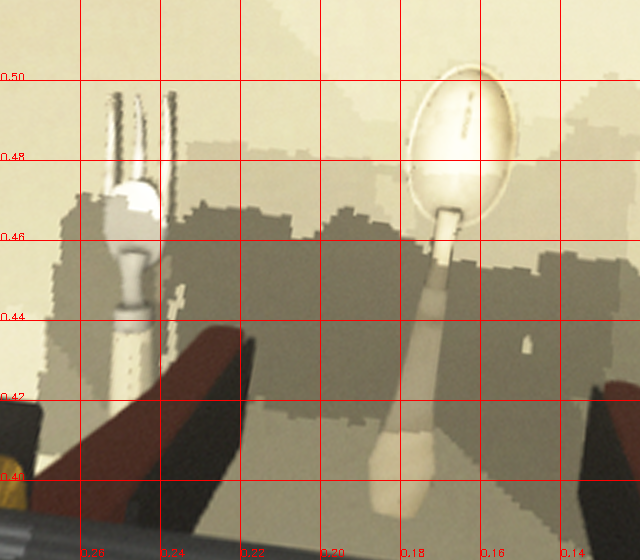

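>>> send_rows:
  moves:
    - {"fingers": 0.3, "tx": 0, "ty": 0, "tz": 0.3, "wx": 0, "wy": 0, "wz": 0.2}
    - {"fingers": 0.3, "tx": 0, "ty": 0, "tz": 0.3, "wx": 0, "wy": 0, "wz": 0}
    - {"fingers": 0.3, "tx": 0, "ty": 0, "tz": 0.3, "wx": 0, "wy": 0, "wz": 0}
    - {"fingers": 0.3, "tx": 0, "ty": 0, "tz": 0.3, "wx": 0, "wy": 0, "wz": 0}
    - {"fingers": 0.3, "tx": 0, "ty": 0, "tz": 0.2, "wx": 0, "wy": 0, "wz": 0}
    - {"fingers": 0.3, "tx": 0, "ty": 0, "tz": 0.15, "wx": 0, "wy": 0, "wz": 0}
    - {"fingers": 0.3, "tx": 0, "ty": 0, "tz": 0, "wx": 0, "wy": 0, "wz": 0}
    - {"fingers": 0.6, "tx": 0, "ty": 0, "tz": 0, "wx": 0, "wy": 0, "wz": 0}

```text
time: 5.63
tool_pos: [0.4449, 0.1727, 0.1891]
eef_rot: [-3.141, -0.0, -0.16]
wrist_force: [-0.9, 0.1, 0.9]
width: 0.656
grip_force: 0.0
```

>>> send_rows:
  moves:
    - {"fingers": 1, "tx": 0, "ty": 0, "tz": 0, "wx": 0, "wy": 0, "wz": 0}
    - {"fingers": 1, "tx": 0, "ty": 0, "tz": 0, "wx": 0, "wy": 0, "wz": 0}
    - {"fingers": 1, "tx": 0, "ty": 0, "tz": 0, "wx": 0, "wy": 0, "wz": 0}
    - {"fingers": 1, "tx": 0, "ty": 0, "tz": 0, "wx": 0, "wy": 0, "wz": 0}
    - {"fingers": 1, "tx": 0, "ty": 0, "tz": 0, "wx": 0, "wy": 0, "wz": 0}
    - {"fingers": 1, "tx": 0, "ty": 0, "tz": 0, "wx": 0, "wy": 0, "wz": 0}
    - {"fingers": 1, "tx": 0, "ty": 0, "tz": 0, "wx": 0, "wy": 0, "wz": 0}
    - {"fingers": 1, "tx": 0, "ty": 0, "tz": 0, "wx": 0, "wy": 0, "wz": 0}

```text
time: 6.3
tool_pos: [0.4446, 0.1725, 0.1886]
eef_rot: [3.142, 0.0, -0.16]
wrist_force: [-0.8, -0.1, -0.2]
width: 0.059
grip_force: 0.0
```

>>> send_rows:
  moves:
    - {"fingers": 0.5, "tx": 0, "ty": 0, "tz": 0, "wx": 0, "wy": 0, "wz": 0}
    - {"fingers": 0.5, "tx": 0, "ty": 0, "tz": 0, "wx": 0, "wy": 0, "wz": 0}
    - {"fingers": 0.5, "tx": 0, "ty": 0, "tz": 0, "wx": 0, "wy": 0, "wz": 0}
    - {"fingers": 0.5, "tx": 0, "ty": 0, "tz": 0, "wx": 0, "wy": 0, "wz": 0}
    - {"fingers": 0.5, "tx": 0, "ty": 0, "tz": 0.07, "wx": 0, "wy": 0, "wz": 0}
    - {"fingers": 0.5, "tx": 0, "ty": 0, "tz": 0.06, "wx": 0, "wy": 0, "wz": 0}
    - {"fingers": 0.5, "tx": 0, "ty": 0, "tz": 0, "wx": 0, "wy": 0, "wz": 0}
    - {"fingers": 0.5, "tx": 0, "ty": 0, "tz": 0, "wx": 0, "wy": 0, "wz": 0}

```text
time: 6.97
tool_pos: [0.4445, 0.1725, 0.1832]
eef_rot: [3.141, 0.0, -0.16]
wrist_force: [0.8, 0.3, 0.2]
width: 0.503
grip_force: 0.0
```

>>> send_rows:
  moves:
    - {"fingers": 1, "tx": 0, "ty": 0, "tz": 0, "wx": 0, "wy": 0, "wz": 0}
    - {"fingers": 1, "tx": 0, "ty": 0, "tz": 0, "wx": 0, "wy": 0, "wz": 0}
    - {"fingers": 1, "tx": 0, "ty": 0, "tz": 0, "wx": 0, "wy": 0, "wz": 0}
    - {"fingers": 1, "tx": 0, "ty": 0, "tz": 0, "wx": 0, "wy": 0, "wz": 0}
    - {"fingers": 1, "tx": 0, "ty": 0, "tz": 0, "wx": 0, "wy": 0, "wz": 0}
    - {"fingers": 1, "tx": 0, "ty": 0, "tz": 0, "wx": 0, "wy": 0, "wz": 0}
    - {"fingers": 1, "tx": 0, "ty": 0, "tz": 0, "wx": 0, "wy": 0, "wz": 0}
    - {"fingers": 1, "tx": 0, "ty": 0, "tz": 0, "wx": 0, "wy": 0, "wz": 0}

```text
time: 7.63
tool_pos: [0.4446, 0.1725, 0.1835]
eef_rot: [3.142, -0.0, -0.16]
wrist_force: [0.2, 0.2, 0.5]
width: 0.103
grip_force: 15.0
```

>>> send_rows:
  moves:
    - {"fingers": 1, "tx": 0, "ty": 0, "tz": -0.6, "wx": 0, "wy": 0, "wz": 0}
    - {"fingers": 1, "tx": 0, "ty": 0, "tz": -0.8, "wx": 0, "wy": 0, "wz": 0}
    - {"fingers": 1, "tx": 0, "ty": 0, "tz": -0.8, "wx": 0, "wy": 0, "wz": 0}
    - {"fingers": 1, "tx": 0, "ty": 0, "tz": -0.7, "wx": 0, "wy": 0, "wz": 0}
    - {"fingers": 1, "tx": 0.015, "ty": 0.4, "tz": 0, "wx": 0, "wy": 0, "wz": 0}
    - {"fingers": 1, "tx": 0.015, "ty": 0.7, "tz": 0, "wx": 0, "wy": 0, "wz": 0}
    - {"fingers": 1, "tx": 0.015, "ty": 0.8, "tz": 0, "wx": 0, "wy": 0, "wz": 0}
    - {"fingers": 1, "tx": 0.015, "ty": 0.8, "tz": 0, "wx": 0, "wy": 0, "wz": 0}

```text
time: 8.3
tool_pos: [0.4294, 0.0647, 0.2997]
eef_rot: [-3.141, -0.001, -0.159]
wrist_force: [0.4, -0.2, 0.2]
width: 0.098
grip_force: 15.0
```

>>> send_rows:
  moves:
    - {"fingers": 1, "tx": 0.015, "ty": 0.8, "tz": 0, "wx": 0, "wy": 0, "wz": 0}
    - {"fingers": 1, "tx": 0.015, "ty": 0.48, "tz": 0, "wx": 0, "wy": 0, "wz": 0}
    - {"fingers": 1, "tx": 0, "ty": 0, "tz": 0, "wx": 0, "wy": 0, "wz": -0.6}
    - {"fingers": 1, "tx": 0, "ty": 0, "tz": 0, "wx": 0, "wy": 0, "wz": -0.7}
    - {"fingers": 1, "tx": 0, "ty": 0, "tz": 0, "wx": 0, "wy": 0, "wz": -0.7}
    - {"fingers": 1, "tx": 0, "ty": 0, "tz": 0, "wx": 0, "wy": 0, "wz": -0.53}
    - {"fingers": 1, "tx": 0, "ty": 0, "tz": 0, "wx": 0, "wy": 0, "wz": 0}
    - {"fingers": 1, "tx": 0, "ty": 0, "tz": 0, "wx": 0, "wy": 0, "wz": 0}

```text
time: 8.97
tool_pos: [0.4227, 0.0147, 0.2994]
eef_rot: [-3.142, 0.0, 0.091]
wrist_force: [0.2, 0.2, 0.1]
width: 0.098
grip_force: 15.0
```

Run:
```python
from h import *
s=arm.state(); print(s["time"],s["tool_pos"],s["eef_rot"],s["width"],s["joint_pos"])
c=arm.get_calibration("wrist"); p,d=arm.read_camera("wrist"); cv2.imwrite("pics/w4.png",p[:,:,::-1]); np.save("pics/w4d.npy",d)
```

```text
8.9667 [0.4226763  0.01470638 0.29942025] [-3.14156415e+00  1.26990495e-04  9.10405122e-02] 0.09849324777879769 [ 0.24488443  0.25126376 -0.47888671  2.20497915  0.174499    0.72032494
 -1.8325773 ]
```

View pics/w4.png

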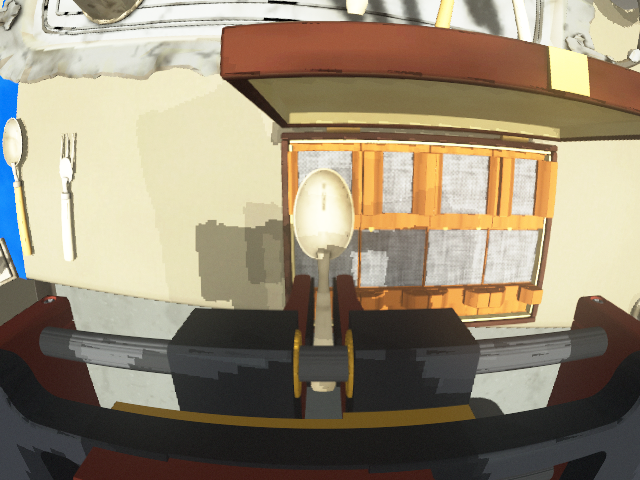

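>>> send_rows:
  moves:
    - {"fingers": 1, "tx": 0, "ty": 0, "tz": 0.35, "wx": 0, "wy": 0, "wz": 0}
    - {"fingers": 1, "tx": 0, "ty": 0, "tz": 0.5, "wx": 0, "wy": 0, "wz": 0}
    - {"fingers": 1, "tx": 0, "ty": 0, "tz": 0.4, "wx": 0, "wy": 0, "wz": 0}
    - {"fingers": 1, "tx": 0, "ty": 0, "tz": 0.3, "wx": 0, "wy": 0, "wz": 0}
    - {"fingers": 1, "tx": 0, "ty": 0, "tz": 0.2, "wx": 0, "wy": 0, "wz": 0}
    - {"fingers": 1, "tx": 0, "ty": 0, "tz": 0.15, "wx": 0, "wy": 0, "wz": 0}
    - {"fingers": 1, "tx": 0, "ty": 0, "tz": 0.1, "wx": 0, "wy": 0, "wz": 0}
    - {"fingers": 1, "tx": 0, "ty": 0, "tz": 0.06, "wx": 0, "wy": 0, "wz": 0}

```text
time: 9.68
tool_pos: [0.4229, 0.0148, 0.2169]
eef_rot: [3.142, -0.0, 0.093]
wrist_force: [0.6, -0.6, -0.3]
width: 0.098
grip_force: 15.0
```

>>> send_rows:
  moves:
    - {"fingers": 1, "tx": 0, "ty": 0, "tz": 0, "wx": 0, "wy": 0, "wz": 0}
    - {"fingers": 1, "tx": 0, "ty": 0, "tz": 0.03, "wx": 0, "wy": 0, "wz": 0}
    - {"fingers": 0.9, "tx": 0, "ty": 0, "tz": 0, "wx": 0, "wy": 0, "wz": 0}
    - {"fingers": 0.82, "tx": 0, "ty": 0, "tz": 0, "wx": 0, "wy": 0, "wz": 0}
    - {"fingers": 0.82, "tx": 0, "ty": 0, "tz": 0, "wx": 0, "wy": 0, "wz": 0}
    - {"fingers": 0.82, "tx": 0, "ty": 0, "tz": 0, "wx": 0, "wy": 0, "wz": 0}
    - {"fingers": 0.82, "tx": 0, "ty": 0, "tz": 0, "wx": 0, "wy": 0, "wz": 0}
    - {"fingers": 0.82, "tx": 0, "ty": 0, "tz": 0, "wx": 0, "wy": 0, "wz": 0}

```text
time: 10.35
tool_pos: [0.4228, 0.0148, 0.2159]
eef_rot: [3.142, -0.0, 0.093]
wrist_force: [-0.3, 0.3, 0.1]
width: 0.179
grip_force: 0.0
```

>>> send_rows:
  moves:
    - {"fingers": 0.82, "tx": 0, "ty": 0, "tz": -0.3, "wx": 0, "wy": 0, "wz": 0}
    - {"fingers": 0.82, "tx": 0, "ty": 0, "tz": -0.7, "wx": 0, "wy": 0, "wz": 0}
    - {"fingers": 0.4, "tx": 0, "ty": 0, "tz": -0.75, "wx": 0, "wy": 0, "wz": 0}
    - {"fingers": 0.4, "tx": 0, "ty": 0, "tz": -0.75, "wx": 0, "wy": 0, "wz": 0}
    - {"fingers": 0.4, "tx": 0, "ty": 0, "tz": -0.75, "wx": 0, "wy": 0, "wz": 0}
    - {"fingers": 0.4, "tx": 0, "ty": 0, "tz": -0.75, "wx": 0, "wy": 0, "wz": 0}
    - {"fingers": 0.4, "tx": 0, "ty": 0, "tz": -0.73, "wx": 0, "wy": 0, "wz": 0}
    - {"fingers": 0.4, "tx": 0, "ty": 0, "tz": 0, "wx": 0, "wy": 0, "wz": 0}

```text
time: 11.02
tool_pos: [0.4242, 0.0153, 0.4102]
eef_rot: [3.141, -0.009, 0.093]
wrist_force: [0.4, 0.4, -0.2]
width: 0.582
grip_force: 0.0
```

>>> send_rows:
  moves:
    - {"fingers": 0.4, "tx": 0.7, "ty": 0.124, "tz": 0, "wx": 0, "wy": 0, "wz": 0}
    - {"fingers": 0.4, "tx": 0.7, "ty": 0.124, "tz": 0, "wx": 0, "wy": 0, "wz": 0}
    - {"fingers": 0.4, "tx": 0.7, "ty": 0.124, "tz": 0, "wx": 0, "wy": 0, "wz": 0}
    - {"fingers": 0.4, "tx": 0.7, "ty": 0.124, "tz": 0, "wx": 0, "wy": 0, "wz": 0}
    - {"fingers": 0.4, "tx": 0.7, "ty": 0.124, "tz": 0, "wx": 0, "wy": 0, "wz": 0}
    - {"fingers": 0.4, "tx": 0.7, "ty": 0.124, "tz": 0, "wx": 0, "wy": 0, "wz": 0}
    - {"fingers": 0.4, "tx": 0.7, "ty": 0.124, "tz": 0, "wx": 0, "wy": 0, "wz": 0}
    - {"fingers": 0.4, "tx": 0.69, "ty": 0.124, "tz": 0, "wx": 0, "wy": 0, "wz": 0}

```text
time: 11.68
tool_pos: [0.6503, -0.0042, 0.4038]
eef_rot: [3.141, 0.001, 0.093]
wrist_force: [-0.4, 0.0, -0.0]
width: 0.597
grip_force: 0.0
```

>>> send_rows:
  moves:
    - {"fingers": 0.4, "tx": 0, "ty": 0, "tz": 0.3, "wx": 0, "wy": 0, "wz": 0.55}
    - {"fingers": 0.4, "tx": 0, "ty": 0, "tz": 0.7, "wx": 0, "wy": 0, "wz": 0.55}
    - {"fingers": 0.4, "tx": 0, "ty": 0, "tz": 0.75, "wx": 0, "wy": 0, "wz": 0}
    - {"fingers": 0.4, "tx": 0, "ty": 0, "tz": 0.75, "wx": 0, "wy": 0, "wz": 0}
    - {"fingers": 0.4, "tx": 0, "ty": 0, "tz": 0.75, "wx": 0, "wy": 0, "wz": 0}
    - {"fingers": 0.4, "tx": 0, "ty": 0, "tz": 0.5, "wx": 0, "wy": 0, "wz": 0}
    - {"fingers": 0.4, "tx": 0, "ty": 0, "tz": 0, "wx": 0, "wy": 0, "wz": 0}
    - {"fingers": 0.4, "tx": 0, "ty": 0, "tz": 0, "wx": 0, "wy": 0, "wz": 0}

```text
time: 12.35
tool_pos: [0.6486, -0.004, 0.2537]
eef_rot: [3.142, 0.003, -0.017]
wrist_force: [-0.1, -0.1, 0.7]
width: 0.595
grip_force: 0.0
```

Run:
```python
from h import *
s=arm.state(); print(s["time"],s["tool_pos"],s["eef_rot"],s["width"],s["joint_pos"])
c=arm.get_calibration("wrist"); p,d=arm.read_camera("wrist"); im=np.ascontiguousarray(p[:,:,::-1])
a=wortho(c,im,0.008,0.59,0.72,-.15,.04,4000); grid(a,.72,.04,4000,.02); 
p,d=arm.read_camera("side"); c=arm.get_calibration("side"); b=ortho(c,np.ascontiguousarray(p[:,:,::-1]),0.034,0.36,.55,-.18,.07,3000)
np.save("pics/side1d.npy",d); cv2.imwrite("pics/w5.png",cv2.resize(np.vstack([a,cv2.resize(b,(760,577))]),None,fx=.54,fy=.54))
```

```text
12.35 [ 0.64856452 -0.00398508  0.25366932] [ 3.14154150e+00  3.12060354e-03 -1.69297587e-02] 0.5953135984216559 [ 0.17854069  0.6284023  -0.37529488  1.71673977  0.28915172  0.85457353
 -1.91128224]
```

View pics/w5.png

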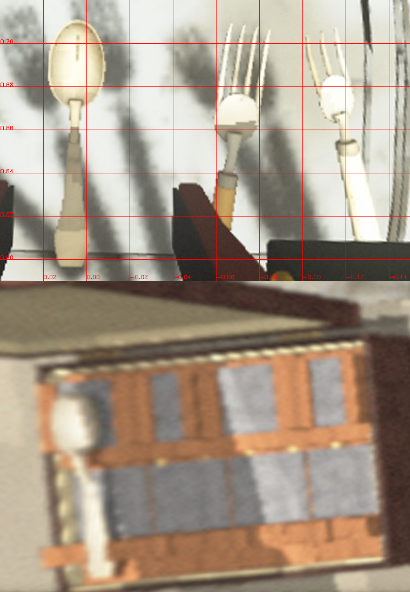

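>>> send_rows:
  moves:
    - {"fingers": 0.4, "tx": 0, "ty": 0, "tz": 0.3, "wx": 0, "wy": 0, "wz": 0.1}
    - {"fingers": 0.4, "tx": 0, "ty": 0, "tz": 0.4, "wx": 0, "wy": 0, "wz": 0}
    - {"fingers": 0.4, "tx": 0, "ty": 0, "tz": 0.4, "wx": 0, "wy": 0, "wz": 0}
    - {"fingers": 0.4, "tx": 0, "ty": 0, "tz": 0.3, "wx": 0, "wy": 0, "wz": 0}
    - {"fingers": 0.4, "tx": 0, "ty": 0, "tz": 0.15, "wx": 0, "wy": 0, "wz": 0}
    - {"fingers": 0.4, "tx": 0, "ty": 0, "tz": 0.1, "wx": 0, "wy": 0, "wz": 0}
    - {"fingers": 0.4, "tx": 0, "ty": 0, "tz": 0, "wx": 0, "wy": 0, "wz": 0}
    - {"fingers": 0.4, "tx": 0, "ty": 0, "tz": 0, "wx": 0, "wy": 0, "wz": 0}

```text
time: 13.12
tool_pos: [0.6494, -0.004, 0.1896]
eef_rot: [-3.141, -0.001, -0.027]
wrist_force: [-0.9, -0.0, -0.2]
width: 0.597
grip_force: 0.0
```

>>> send_rows:
  moves:
    - {"fingers": 0.6, "tx": 0, "ty": 0, "tz": 0.03, "wx": 0, "wy": 0, "wz": 0}
    - {"fingers": 0.7, "tx": 0, "ty": 0, "tz": 0, "wx": 0, "wy": 0, "wz": 0}
    - {"fingers": 0.8, "tx": 0, "ty": 0, "tz": 0, "wx": 0, "wy": 0, "wz": 0}
    - {"fingers": 1, "tx": 0, "ty": 0, "tz": 0, "wx": 0, "wy": 0, "wz": 0}
    - {"fingers": 1, "tx": 0, "ty": 0, "tz": 0, "wx": 0, "wy": 0, "wz": 0}
    - {"fingers": 1, "tx": 0, "ty": 0, "tz": 0, "wx": 0, "wy": 0, "wz": 0}
    - {"fingers": 1, "tx": 0, "ty": 0, "tz": 0, "wx": 0, "wy": 0, "wz": 0}
    - {"fingers": 1, "tx": 0, "ty": 0, "tz": 0, "wx": 0, "wy": 0, "wz": 0}

```text
time: 13.78
tool_pos: [0.6491, -0.004, 0.188]
eef_rot: [-3.142, -0.0, -0.027]
wrist_force: [0.9, 0.1, 1.5]
width: 0.096
grip_force: 15.0
```

>>> send_rows:
  moves:
    - {"fingers": 1, "tx": 0, "ty": 0, "tz": -0.4, "wx": 0, "wy": 0, "wz": 0}
    - {"fingers": 1, "tx": 0, "ty": 0, "tz": -0.7, "wx": 0, "wy": 0, "wz": 0}
    - {"fingers": 1, "tx": 0, "ty": 0, "tz": -0.8, "wx": 0, "wy": 0, "wz": 0}
    - {"fingers": 1, "tx": 0, "ty": 0, "tz": -0.8, "wx": 0, "wy": 0, "wz": 0}
    - {"fingers": 1, "tx": 0, "ty": 0, "tz": -0.8, "wx": 0, "wy": 0, "wz": 0}
    - {"fingers": 1, "tx": 0, "ty": 0, "tz": -0.8, "wx": 0, "wy": 0, "wz": 0}
    - {"fingers": 1, "tx": 0, "ty": 0, "tz": -0.8, "wx": 0, "wy": 0, "wz": 0}
    - {"fingers": 1, "tx": 0, "ty": 0, "tz": -0.35, "wx": 0, "wy": 0, "wz": 0}

```text
time: 14.45
tool_pos: [0.6497, -0.0038, 0.4108]
eef_rot: [-3.141, -0.006, -0.027]
wrist_force: [0.2, 0.5, -0.2]
width: 0.1
grip_force: 15.0
```

>>> send_rows:
  moves:
    - {"fingers": 1, "tx": -0.6, "ty": 0.265, "tz": 0, "wx": 0, "wy": 0, "wz": 0}
    - {"fingers": 1, "tx": -0.7, "ty": 0.265, "tz": 0, "wx": 0, "wy": 0, "wz": 0}
    - {"fingers": 1, "tx": -0.7, "ty": 0.265, "tz": 0, "wx": 0, "wy": 0, "wz": 0}
    - {"fingers": 1, "tx": -0.7, "ty": 0.265, "tz": 0, "wx": 0, "wy": 0, "wz": 0}
    - {"fingers": 1, "tx": -0.7, "ty": 0.265, "tz": 0, "wx": 0, "wy": 0, "wz": 0}
    - {"fingers": 1, "tx": -0.7, "ty": 0.265, "tz": 0, "wx": 0, "wy": 0, "wz": 0}
    - {"fingers": 1, "tx": -0.69, "ty": 0.265, "tz": 0, "wx": 0, "wy": 0, "wz": 0}
    - {"fingers": 1, "tx": -0.6, "ty": 0.265, "tz": 0, "wx": 0, "wy": 0, "wz": 0}

```text
time: 15.12
tool_pos: [0.4293, -0.0833, 0.4057]
eef_rot: [3.141, 0.001, -0.027]
wrist_force: [-0.9, -0.2, -0.0]
width: 0.099
grip_force: 15.0
```

>>> send_rows:
  moves:
    - {"fingers": 1, "tx": 0, "ty": 0, "tz": 0.3, "wx": 0, "wy": 0, "wz": -0.6}
    - {"fingers": 1, "tx": 0, "ty": 0, "tz": 0.6, "wx": 0, "wy": 0, "wz": -0.6}
    - {"fingers": 1, "tx": 0, "ty": 0, "tz": 0.6, "wx": 0, "wy": 0, "wz": 0}
    - {"fingers": 1, "tx": 0, "ty": 0, "tz": 0.6, "wx": 0, "wy": 0, "wz": 0}
    - {"fingers": 1, "tx": 0, "ty": 0, "tz": 0.5, "wx": 0, "wy": 0, "wz": 0}
    - {"fingers": 1, "tx": 0, "ty": 0, "tz": 0.2, "wx": 0, "wy": 0, "wz": 0}
    - {"fingers": 1, "tx": 0, "ty": 0, "tz": 0, "wx": 0, "wy": 0, "wz": 0}
    - {"fingers": 1, "tx": 0, "ty": 0, "tz": 0, "wx": 0, "wy": 0, "wz": 0}

```text
time: 15.78
tool_pos: [0.4315, -0.0829, 0.2942]
eef_rot: [-3.141, 0.0, 0.093]
wrist_force: [0.1, 0.4, 1.7]
width: 0.095
grip_force: 15.0
```

Run:
```python
from h import *
s=arm.state(); print(s["time"],s["tool_pos"],s["eef_rot"],s["width"],s["joint_pos"])
c=arm.get_calibration("wrist"); p,d=arm.read_camera("wrist"); cv2.imwrite("pics/w6.png",p[:,:,::-1])
np.save("pics/w6d.npy",d); np.save("pics/w6c.npy",c,allow_pickle=True)
```

```text
15.7833 [ 0.43150319 -0.08289069  0.29423408] [-3.14146365e+00  3.43906227e-05  9.29069178e-02] 0.09548245251469704 [ 0.41840143  0.27890422 -0.42202296  2.17750618  0.17246718  0.71599597
 -1.59765658]
```

View pics/w6.png

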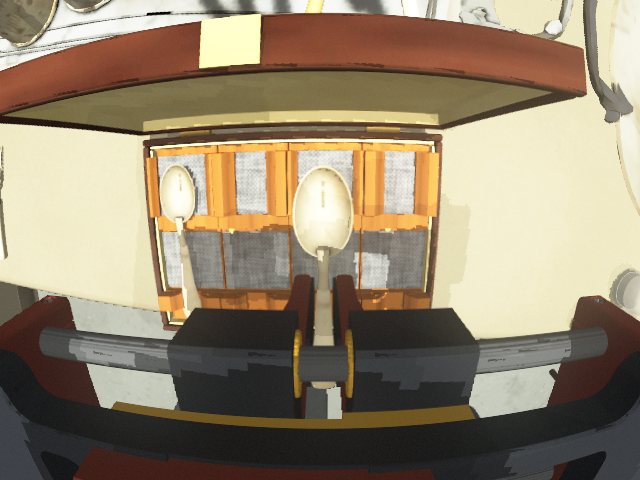

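```bash
cat >> h.py <<'E'
O=dict(A=(.4288,.0153),B=(.4334,-.0335),C=(.4379,-.0823),D=(.4425,-.1311))
def prof(P,k,zt=.0335):
    o=O[k]; q=P[:,:2]-o; ca,sa=np.cos(.093),np.sin(.093); X=q@[ca,sa]; Y=q@[-sa,ca]; Z=P[:,2]
    for x0 in (-35,-28,-20,-12,-4,4,28,35,42,50,56):
        m=(abs(X*1000-x0)<3)&(abs(Y)<.017)&(Z>(zt if x0>10 else .030))&(Z<.06)
        if m.sum()>3: print(k,x0,"y %.1f..%.1f z %.1f"%(Y[m].min()*1e3,Y[m].max()*1e3,np.median(Z[m])*1e3),m.sum())
    m=(abs(Y)<.017)&(X>.01)&(X<.07)&(Z>zt)&(Z<.06); m.any() and print(k,"xmax",X[m].max()*1e3)
E
python3 - <<'E'
from h import *
c=np.load("pics/w6c.npy",allow_pickle=True).item(); P,ok=wcloud(c,np.load("pics/w6d.npy")); prof(P[ok],"A")
E
```

```text
A -35 y -8.7..16.9 z 35.2 108
A -28 y -4.5..5.2 z 35.4 95
A -20 y -4.1..5.0 z 35.5 85
A -12 y -3.9..4.1 z 35.7 77
A -4 y -2.7..3.4 z 36.0 67
A 4 y -2.0..2.6 z 38.6 51
A 28 y -11.8..13.6 z 35.7 182
A 35 y -12.4..13.5 z 36.1 165
A 42 y -11.8..16.9 z 35.4 186
A 50 y -10.6..17.0 z 36.9 181
A 56 y -5.6..16.9 z 40.1 33
A xmax 69.99648975587056
```

>>> send_rows:
  moves:
    - {"fingers": 1, "tx": 0, "ty": 0, "tz": 0.35, "wx": 0, "wy": 0, "wz": 0}
    - {"fingers": 1, "tx": 0, "ty": 0, "tz": 0.45, "wx": 0, "wy": 0, "wz": 0}
    - {"fingers": 1, "tx": 0, "ty": 0, "tz": 0.4, "wx": 0, "wy": 0, "wz": 0}
    - {"fingers": 1, "tx": 0, "ty": 0, "tz": 0.3, "wx": 0, "wy": 0, "wz": 0}
    - {"fingers": 1, "tx": 0, "ty": 0, "tz": 0.2, "wx": 0, "wy": 0, "wz": 0}
    - {"fingers": 1, "tx": 0, "ty": 0, "tz": 0.12, "wx": 0, "wy": 0, "wz": 0}
    - {"fingers": 1, "tx": 0, "ty": 0, "tz": 0.08, "wx": 0, "wy": 0, "wz": 0}
    - {"fingers": 1, "tx": 0, "ty": 0, "tz": 0.02, "wx": 0, "wy": 0, "wz": 0}

```text
time: 16.5
tool_pos: [0.4316, -0.083, 0.2173]
eef_rot: [3.141, -0.001, 0.093]
wrist_force: [-0.1, 0.0, 0.2]
width: 0.099
grip_force: 15.0
```

>>> send_rows:
  moves:
    - {"fingers": 1, "tx": 0, "ty": 0, "tz": 0, "wx": 0, "wy": 0, "wz": 0}
    - {"fingers": 1, "tx": 0, "ty": 0, "tz": 0, "wx": 0, "wy": 0, "wz": 0}
    - {"fingers": 0.9, "tx": 0, "ty": 0, "tz": 0, "wx": 0, "wy": 0, "wz": 0}
    - {"fingers": 0.78, "tx": 0, "ty": 0, "tz": 0, "wx": 0, "wy": 0, "wz": 0}
    - {"fingers": 0.78, "tx": 0, "ty": 0, "tz": 0, "wx": 0, "wy": 0, "wz": 0}
    - {"fingers": 0.78, "tx": 0, "ty": 0, "tz": 0, "wx": 0, "wy": 0, "wz": 0}
    - {"fingers": 0.78, "tx": 0, "ty": 0, "tz": 0, "wx": 0, "wy": 0, "wz": 0}
    - {"fingers": 0.78, "tx": 0, "ty": 0, "tz": 0, "wx": 0, "wy": 0, "wz": 0}

```text
time: 17.17
tool_pos: [0.4313, -0.083, 0.2171]
eef_rot: [3.142, -0.0, 0.093]
wrist_force: [0.2, -0.3, 0.0]
width: 0.218
grip_force: 0.0
```

>>> send_rows:
  moves:
    - {"fingers": 0.78, "tx": 0, "ty": 0, "tz": -0.3, "wx": 0, "wy": 0, "wz": 0}
    - {"fingers": 0.78, "tx": 0, "ty": 0, "tz": -0.7, "wx": 0, "wy": 0, "wz": 0}
    - {"fingers": 0.7, "tx": 0, "ty": 0, "tz": -0.75, "wx": 0, "wy": 0, "wz": 0}
    - {"fingers": 0.7, "tx": 0, "ty": 0, "tz": -0.75, "wx": 0, "wy": 0, "wz": 0}
    - {"fingers": 0.7, "tx": 0, "ty": 0, "tz": -0.75, "wx": 0, "wy": 0, "wz": 0}
    - {"fingers": 0.7, "tx": 0, "ty": 0, "tz": -0.75, "wx": 0, "wy": 0, "wz": 0}
    - {"fingers": 0.7, "tx": 0, "ty": 0, "tz": -0.7, "wx": 0, "wy": 0, "wz": 0}
    - {"fingers": 0.7, "tx": 0, "ty": 0, "tz": 0, "wx": 0, "wy": 0, "wz": 0}

```text
time: 17.83
tool_pos: [0.4327, -0.0827, 0.4102]
eef_rot: [3.139, -0.009, 0.093]
wrist_force: [1.1, 1.2, 0.7]
width: 0.299
grip_force: 0.0
```

Run:
```python
from h import *
s=arm.state(); print(s["time"],s["tool_pos"])
c=arm.get_calibration("wrist"); p,d=arm.read_camera("wrist"); P,ok=wcloud(c,d); P=P[ok]; prof(P,"C"); prof(P,"A")
c=np.load("pics/w1c.npy",allow_pickle=True).item(); P,ok=wcloud(c,np.load("pics/w1d.npy")); P=P[ok]
for x in(.62,.64,.66): print(x,[(round(float(y),3),round(float(np.median(P[(abs(P[:,0]-x)<.005)&(abs(P[:,1]-y)<.003),2]))*1000,1)) for y in np.arange(-.19,-.05,.007)])
```

```text
17.8333 [ 0.43274068 -0.08273219  0.41016296]
C -35 y -5.3..5.7 z 35.2 63
C -28 y -4.2..4.7 z 35.1 53
C -20 y -3.2..4.7 z 35.9 50
C -12 y -3.2..3.7 z 35.6 47
C -4 y -2.2..3.7 z 35.9 42
C 4 y -2.2..2.7 z 38.5 33
C 28 y -12.5..13.0 z 36.5 106
C 35 y -12.6..13.0 z 36.1 105
C 42 y -12.7..13.0 z 37.0 99
C 50 y -8.6..9.2 z 36.6 94
C 56 y -4.0..5.5 z 40.0 27
C xmax 69.74093186729033
A -35 y -14.3..17.0 z 35.3 72
A -28 y -4.2..4.4 z 35.3 48
A -20 y -3.8..3.8 z 35.7 43
A -12 y -3.1..3.3 z 35.4 39
A -4 y -2.7..2.6 z 36.4 29
A 4 y -1.8..2.9 z 38.8 28
A 28 y -11.8..13.2 z 35.8 95
A 35 y -11.8..14.1 z 35.7 102
A 42 y -16.3..12.9 z 35.8 90
A 50 y -9.3..16.9 z 37.3 99
A 56 y -4.2..3.9 z 40.2 12
A xmax 69.99879229787078
0.62 [(-0.19, 23.5), (-0.183, 22.5), (-0.176, 20.4), (-0.169, 15.8), (-0.162, 10.6), (-0.155, 4.4), (-0.148, 4.7), (-0.141, 3.5), (-0.134, 4.6), (-0.127, 12.4), (-0.12, 4.1), (-0.113, 3.3), (-0.106, 3.7), (-0.099, 3.5), (-0.092, 3.3), (-0.085, 3.5), (-0.078, 3.9), (-0.071, 3.6), (-0.064, 11.5), (-0.057, 9.9)]
0.64 [(-0.19, 24.5), (-0.183, 22.5), (-0.176, 18.7), (-0.169, 15.8), (-0.162, 9.7), (-0.155, 4.5), (-0.148, 4.9), (-0.141, 3.2), (-0.134, 3.9), (-0.127, 11.1), (-0.12, 10.8), (-0.113, 3.5), (-0.106, 3.5), (-0.099, 3.6), (-0.092, 3.6), (-0.085, 3.4), (-0.078, 3.7), (-0.071, 3.7), (-0.064, 11.2), (-0.057, 4.0)]
0.66 [(-0.19, 23.1), (-0.183, 21.5), (-0.176, 18.5), (-0.169, 15.4), (-0.162, 9.0), (-0.155, 4.2), (-0.148, 5.0), (-0.141, 3.4), (-0.134, 4.0), (-0.127, 3.4), (-0.12, 10.8), (-0.113, 3.6), (-0.106, 3.7), (-0.099, 3.6), (-0.092, 3.6), (-0.085, 3.5), (-0.078, 4.3), (-0.071, 9.5), (-0.064, 9.0), (-0.057, 3.7)]
```

Run:
```python
from h import *
P=[]
for k in "126":
    c=np.load(f"pics/w{k}c.npy",allow_pickle=True).item(); q,ok=wcloud(c,np.load(f"pics/w{k}d.npy")); 
    if k!="6":P.append(q[ok])
for n in("side","scene"):
    c=arm.get_calibration(n); d=np.load(f"pics/{n}0d.npy"); v,u=np.mgrid[:480,:640]
    q=np.stack([(u-c["cx"])/c["fx"]*d,(v-c["cy"])/c["fy"]*d,d],-1)[d>0]
    P.append(q@c["cam_to_world"][:3,:3].T+c["cam_to_world"][:3,3])
P=np.vstack(P); P=P[(P[:,2]>.06)&(P[:,2]<.25)]
for x in np.arange(.56,.86,.02):
    m=(abs(P[:,0]-x)<.01)&(P[:,1]<-.08)&(P[:,1]>-.5); print(round(x,2),m.sum(), np.round([P[m,1].max(),P[m,2].max()],3) if m.any() else "")
```

```text
0.56 1485 [-0.397  0.201]
0.58 1916 [-0.385  0.206]
0.6 2120 [-0.379  0.208]
0.62 2182 [-0.374  0.249]
0.64 2190 [-0.374  0.25 ]
0.66 1704 [-0.378  0.227]
0.68 5601 [-0.218  0.208]
0.7 6050 [-0.209  0.203]
0.72 2887 [-0.208  0.191]
0.74 1275 [-0.213  0.181]
0.76 362 [-0.229  0.155]
0.78 486 [-0.147  0.127]
0.8 776 [-0.135  0.127]
0.82 804 [-0.135  0.127]
0.84 903 [-0.139  0.129]
```

>>> send_rows:
  moves:
    - {"fingers": 0.65, "tx": 0.626, "ty": 0.168, "tz": 0, "wx": 0, "wy": 0, "wz": 0}
    - {"fingers": 0.65, "tx": 0.626, "ty": 0.168, "tz": 0, "wx": 0, "wy": 0, "wz": 0}
    - {"fingers": 0.65, "tx": 0.626, "ty": 0.168, "tz": 0, "wx": 0, "wy": 0, "wz": 0}
    - {"fingers": 0.65, "tx": 0.626, "ty": 0.168, "tz": 0, "wx": 0, "wy": 0, "wz": 0}
    - {"fingers": 0.65, "tx": 0.626, "ty": 0.168, "tz": 0, "wx": 0, "wy": 0, "wz": 0}
    - {"fingers": 0.65, "tx": 0.626, "ty": 0.168, "tz": 0, "wx": 0, "wy": 0, "wz": 0}
    - {"fingers": 0.65, "tx": 0.626, "ty": 0.168, "tz": 0, "wx": 0, "wy": 0, "wz": 0}
    - {"fingers": 0.65, "tx": 0.626, "ty": 0.168, "tz": 0, "wx": 0, "wy": 0, "wz": 0}

```text
time: 18.55
tool_pos: [0.6365, -0.1181, 0.4028]
eef_rot: [-3.141, 0.003, 0.093]
wrist_force: [0.4, 0.8, 0.7]
width: 0.355
grip_force: 0.0
```

>>> send_rows:
  moves:
    - {"fingers": 0.65, "tx": 0, "ty": 0, "tz": 0.3, "wx": 0, "wy": 0, "wz": -0.5}
    - {"fingers": 0.65, "tx": 0, "ty": 0, "tz": 0.7, "wx": 0, "wy": 0, "wz": -0.47}
    - {"fingers": 0.65, "tx": 0, "ty": 0, "tz": 0.8, "wx": 0, "wy": 0, "wz": 0}
    - {"fingers": 0.65, "tx": 0, "ty": 0, "tz": 0.8, "wx": 0, "wy": 0, "wz": 0}
    - {"fingers": 0.65, "tx": 0, "ty": 0, "tz": 0.8, "wx": 0, "wy": 0, "wz": 0}
    - {"fingers": 0.65, "tx": 0, "ty": 0, "tz": 0.6, "wx": 0, "wy": 0, "wz": 0}
    - {"fingers": 0.65, "tx": 0, "ty": 0, "tz": 0, "wx": 0, "wy": 0, "wz": 0}
    - {"fingers": 0.65, "tx": 0, "ty": 0, "tz": 0, "wx": 0, "wy": 0, "wz": 0}

```text
time: 19.22
tool_pos: [0.6348, -0.1177, 0.2428]
eef_rot: [-3.14, 0.004, 0.19]
wrist_force: [0.6, -0.1, 1.5]
width: 0.349
grip_force: 0.0
```

Run:
```python
from h import *
s=arm.state(); print(s["time"],s["tool_pos"],s["eef_rot"],s["width"],s["wrist_force"])
c=arm.get_calibration("wrist"); p,d=arm.read_camera("wrist"); P,ok=wcloud(c,d); P=P[ok]
for x in np.arange(.63,.71,.008):
    m=(abs(P[:,0]-x)<.003)&(P[:,1]<-.09)&(P[:,1]>-.145)&(P[:,2]>.0065)&(P[:,2]<.016)
    if m.any(): print(round(x,3),P[m,1].min().round(4),P[m,1].max().round(4),np.median(P[m,2]).round(4))
```

```text
19.2167 [ 0.63477652 -0.11766187  0.24284113] [-3.1398151   0.0044288   0.19021647] 0.3493384026920746 [ 0.62259939 -0.08906536  1.48756534]
0.63 -0.1318 -0.1195 0.0118
0.638 -0.1313 -0.1179 0.0115
0.646 -0.1278 -0.1163 0.0113
0.654 -0.1255 -0.1154 0.0113
0.662 -0.121 -0.1126 0.0111
0.67 -0.1237 -0.1081 0.0088
0.678 -0.1236 -0.106 0.0097
0.686 -0.1329 -0.1038 0.0082
0.694 -0.1205 -0.103 0.0073
0.702 -0.1319 -0.1015 0.0076
```

>>> send_rows:
  moves:
    - {"fingers": 0.65, "tx": 0, "ty": 0, "tz": 0.3, "wx": 0, "wy": 0, "wz": 0}
    - {"fingers": 0.65, "tx": 0, "ty": 0, "tz": 0.4, "wx": 0, "wy": 0, "wz": 0}
    - {"fingers": 0.65, "tx": 0, "ty": 0, "tz": 0.35, "wx": 0, "wy": 0, "wz": 0}
    - {"fingers": 0.65, "tx": 0, "ty": 0, "tz": 0.2, "wx": 0, "wy": 0, "wz": 0}
    - {"fingers": 0.65, "tx": 0, "ty": 0, "tz": 0.12, "wx": 0, "wy": 0, "wz": 0}
    - {"fingers": 0.65, "tx": 0, "ty": 0, "tz": 0.06, "wx": 0, "wy": 0, "wz": 0}
    - {"fingers": 0.65, "tx": 0, "ty": 0, "tz": 0, "wx": 0, "wy": 0, "wz": 0}
    - {"fingers": 0.65, "tx": 0, "ty": 0, "tz": 0, "wx": 0, "wy": 0, "wz": 0}

```text
time: 19.93
tool_pos: [0.636, -0.1179, 0.1883]
eef_rot: [3.141, -0.001, 0.19]
wrist_force: [-0.1, 0.1, -0.0]
width: 0.348
grip_force: 0.0
```

>>> send_rows:
  moves:
    - {"fingers": 0.75, "tx": 0, "ty": 0, "tz": 0, "wx": 0, "wy": 0, "wz": 0}
    - {"fingers": 0.82, "tx": 0, "ty": 0, "tz": 0, "wx": 0, "wy": 0, "wz": 0}
    - {"fingers": 1, "tx": 0, "ty": 0, "tz": 0, "wx": 0, "wy": 0, "wz": 0}
    - {"fingers": 1, "tx": 0, "ty": 0, "tz": 0, "wx": 0, "wy": 0, "wz": 0}
    - {"fingers": 1, "tx": 0, "ty": 0, "tz": 0, "wx": 0, "wy": 0, "wz": 0}
    - {"fingers": 1, "tx": 0, "ty": 0, "tz": 0, "wx": 0, "wy": 0, "wz": 0}
    - {"fingers": 1, "tx": 0, "ty": 0, "tz": 0, "wx": 0, "wy": 0, "wz": 0}
    - {"fingers": 1, "tx": 0, "ty": 0, "tz": 0, "wx": 0, "wy": 0, "wz": 0}

```text
time: 20.6
tool_pos: [0.6359, -0.118, 0.1883]
eef_rot: [3.141, -0.001, 0.19]
wrist_force: [-0.6, -1.6, 5.5]
width: 0.117
grip_force: 15.0
```

>>> send_rows:
  moves:
    - {"fingers": 1, "tx": 0, "ty": 0, "tz": -0.4, "wx": 0, "wy": 0, "wz": 0}
    - {"fingers": 1, "tx": 0, "ty": 0, "tz": -0.7, "wx": 0, "wy": 0, "wz": 0}
    - {"fingers": 1, "tx": 0, "ty": 0, "tz": -0.8, "wx": 0, "wy": 0, "wz": 0}
    - {"fingers": 1, "tx": 0, "ty": 0, "tz": -0.8, "wx": 0, "wy": 0, "wz": 0}
    - {"fingers": 1, "tx": 0, "ty": 0, "tz": -0.8, "wx": 0, "wy": 0, "wz": 0}
    - {"fingers": 1, "tx": 0, "ty": 0, "tz": -0.8, "wx": 0, "wy": 0, "wz": 0}
    - {"fingers": 1, "tx": 0, "ty": 0, "tz": -0.8, "wx": 0, "wy": 0, "wz": 0}
    - {"fingers": 1, "tx": 0, "ty": 0, "tz": -0.32, "wx": 0, "wy": 0, "wz": 0}

```text
time: 21.27
tool_pos: [0.6364, -0.1176, 0.4092]
eef_rot: [3.14, -0.006, 0.19]
wrist_force: [0.8, 0.1, 1.1]
width: 0.116
grip_force: 14.9
```

>>> send_rows:
  moves:
    - {"fingers": 1, "tx": -0.6, "ty": -0.079, "tz": 0, "wx": 0, "wy": 0, "wz": 0}
    - {"fingers": 1, "tx": -0.66, "ty": -0.079, "tz": 0, "wx": 0, "wy": 0, "wz": 0}
    - {"fingers": 1, "tx": -0.66, "ty": -0.079, "tz": 0, "wx": 0, "wy": 0, "wz": 0}
    - {"fingers": 1, "tx": -0.66, "ty": -0.079, "tz": 0, "wx": 0, "wy": 0, "wz": 0}
    - {"fingers": 1, "tx": -0.66, "ty": -0.079, "tz": 0, "wx": 0, "wy": 0, "wz": 0}
    - {"fingers": 1, "tx": -0.66, "ty": -0.079, "tz": 0, "wx": 0, "wy": 0, "wz": 0}
    - {"fingers": 1, "tx": -0.66, "ty": -0.079, "tz": 0, "wx": 0, "wy": 0, "wz": 0}
    - {"fingers": 1, "tx": -0.6, "ty": -0.079, "tz": 0, "wx": 0, "wy": 0, "wz": 0}

```text
time: 21.93
tool_pos: [0.4263, -0.132, 0.4035]
eef_rot: [-3.141, 0.002, 0.19]
wrist_force: [-0.7, -0.1, 0.6]
width: 0.112
grip_force: 14.9
```

>>> send_rows:
  moves:
    - {"fingers": 1, "tx": 0, "ty": 0, "tz": 0.3, "wx": 0, "wy": 0, "wz": 0.5}
    - {"fingers": 1, "tx": 0, "ty": 0, "tz": 0.6, "wx": 0, "wy": 0, "wz": 0.47}
    - {"fingers": 1, "tx": 0, "ty": 0, "tz": 0.6, "wx": 0, "wy": 0, "wz": 0}
    - {"fingers": 1, "tx": 0, "ty": 0, "tz": 0.6, "wx": 0, "wy": 0, "wz": 0}
    - {"fingers": 1, "tx": 0, "ty": 0, "tz": 0.5, "wx": 0, "wy": 0, "wz": 0}
    - {"fingers": 1, "tx": 0, "ty": 0, "tz": 0.2, "wx": 0, "wy": 0, "wz": 0}
    - {"fingers": 1, "tx": 0, "ty": 0, "tz": 0, "wx": 0, "wy": 0, "wz": 0}
    - {"fingers": 1, "tx": 0, "ty": 0, "tz": 0, "wx": 0, "wy": 0, "wz": 0}

```text
time: 22.6
tool_pos: [0.4283, -0.1319, 0.2926]
eef_rot: [-3.141, 0.001, 0.093]
wrist_force: [-0.2, 0.5, 0.3]
width: 0.119
grip_force: 14.9
```

Run:
```python
from h import *
s=arm.state(); print(s["time"],s["tool_pos"],s["eef_rot"],s["width"])
c=arm.get_calibration("wrist"); p,d=arm.read_camera("wrist"); cv2.imwrite("pics/w7.png",p[:,:,::-1]); P,ok=wcloud(c,d); P=P[ok]
q=P[:,:2]-O["D"]; ca,sa=np.cos(.093),np.sin(.093); X=q@[ca,sa]; Y=q@[-sa,ca]
for x0 in range(-4,64,6):
    m=(abs(X*1000-x0)<2)&(abs(Y)<.015)&(P[:,2]>.07)&(P[:,2]<.13)
    if m.any(): print(x0,Y[m].min()*1e3,Y[m].max()*1e3,np.median(P[m,2]))
m=(abs(Y)<.015)&(P[:,2]>.07)&(P[:,2]<.13)&(X>.03); print(X[m].max())
```

```text
22.6 [ 0.42827377 -0.1318741   0.29257895] [-3.14099354e+00  8.25496804e-04  9.30998652e-02] 0.11940592973802519
-4 -12.840779083339392 14.960085493276377 0.11881281268450253
2 -3.7757312379250805 5.299141811475642 0.11616140640097694
8 -1.0121814776270515 3.469180448226341 0.1152717673297998
14 -5.00547666722527 7.053217119002961 0.11520599387113112
20 -6.717099666177282 8.75434837784774 0.11298665494056223
26 -7.0921893700986836 8.731818829258504 0.11384855454254555
32 -7.122545528207005 8.708531507592102 0.11397616915775577
38 -7.073286274590075 8.703644860945634 0.11173757824971506
44 -7.040885600190679 8.685908823707189 0.11101453569798725
50 -6.982672040589081 8.675475714064389 0.11115400347976341
56 -6.8788802652712695 8.143042102435507 0.11226400785866726
0.09024367838311297
```

View pics/w7.png

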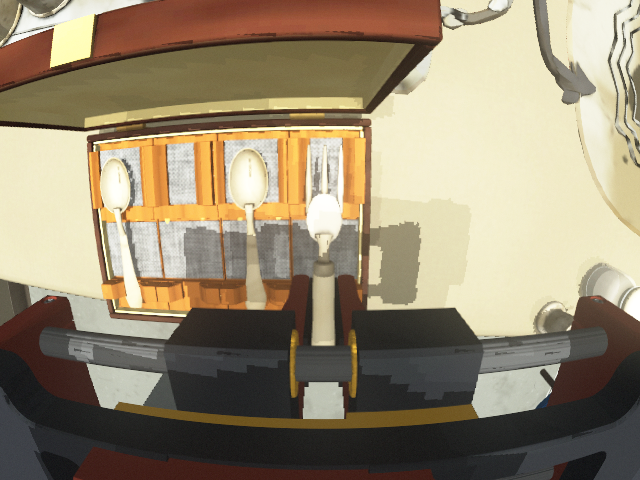

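>>> send_rows:
  moves:
    - {"fingers": 1, "tx": 0, "ty": 0.02, "tz": 0.35, "wx": 0, "wy": 0, "wz": 0}
    - {"fingers": 1, "tx": 0, "ty": 0, "tz": 0.45, "wx": 0, "wy": 0, "wz": 0}
    - {"fingers": 1, "tx": 0, "ty": 0, "tz": 0.4, "wx": 0, "wy": 0, "wz": 0}
    - {"fingers": 1, "tx": 0, "ty": 0, "tz": 0.25, "wx": 0, "wy": 0, "wz": 0}
    - {"fingers": 1, "tx": 0, "ty": 0, "tz": 0.2, "wx": 0, "wy": 0, "wz": 0}
    - {"fingers": 1, "tx": 0, "ty": 0, "tz": 0.12, "wx": 0, "wy": 0, "wz": 0}
    - {"fingers": 1, "tx": 0, "ty": 0, "tz": 0.08, "wx": 0, "wy": 0, "wz": 0}
    - {"fingers": 1, "tx": 0, "ty": 0, "tz": 0.02, "wx": 0, "wy": 0, "wz": 0}

```text
time: 23.32
tool_pos: [0.4285, -0.1328, 0.2179]
eef_rot: [3.141, -0.0, 0.093]
wrist_force: [-0.5, 0.7, -1.3]
width: 0.116
grip_force: 14.9
```

>>> send_rows:
  moves:
    - {"fingers": 1, "tx": 0, "ty": 0, "tz": 0, "wx": 0, "wy": 0, "wz": 0}
    - {"fingers": 1, "tx": 0, "ty": 0, "tz": 0, "wx": 0, "wy": 0, "wz": 0}
    - {"fingers": 0.87, "tx": 0, "ty": 0, "tz": 0, "wx": 0, "wy": 0, "wz": 0}
    - {"fingers": 0.8, "tx": 0, "ty": 0, "tz": 0, "wx": 0, "wy": 0, "wz": 0}
    - {"fingers": 0.8, "tx": 0, "ty": 0, "tz": 0, "wx": 0, "wy": 0, "wz": 0}
    - {"fingers": 0.8, "tx": 0, "ty": 0, "tz": 0, "wx": 0, "wy": 0, "wz": 0}
    - {"fingers": 0.8, "tx": 0, "ty": 0, "tz": 0, "wx": 0, "wy": 0, "wz": 0}
    - {"fingers": 0.8, "tx": 0, "ty": 0, "tz": 0, "wx": 0, "wy": 0, "wz": 0}

```text
time: 23.98
tool_pos: [0.4283, -0.1328, 0.2179]
eef_rot: [3.142, -0.0, 0.093]
wrist_force: [0.4, 0.1, 0.5]
width: 0.197
grip_force: 0.0
```

>>> send_rows:
  moves:
    - {"fingers": 0.8, "tx": 0, "ty": 0, "tz": -0.4, "wx": 0, "wy": 0, "wz": 0}
    - {"fingers": 0.8, "tx": 0, "ty": 0, "tz": -0.6, "wx": 0, "wy": 0, "wz": 0}
    - {"fingers": 0.8, "tx": 0, "ty": 0, "tz": -0.6, "wx": 0, "wy": 0, "wz": 0}
    - {"fingers": 0.6, "tx": 0, "ty": 0, "tz": -0.6, "wx": 0, "wy": 0, "wz": 0}
    - {"fingers": 0.6, "tx": 0.07, "ty": -0.4, "tz": 0, "wx": 0, "wy": 0, "wz": 0}
    - {"fingers": 0.6, "tx": 0.07, "ty": -0.8, "tz": 0, "wx": 0, "wy": 0, "wz": 0}
    - {"fingers": 0.6, "tx": 0.07, "ty": -0.85, "tz": 0, "wx": 0, "wy": 0, "wz": 0}
    - {"fingers": 0.6, "tx": 0.07, "ty": -0.85, "tz": 0, "wx": 0, "wy": 0, "wz": 0}

```text
time: 24.65
tool_pos: [0.4285, -0.0154, 0.3061]
eef_rot: [3.141, -0.001, 0.091]
wrist_force: [1.0, 0.0, 0.6]
width: 0.4
grip_force: 0.0
```

>>> send_rows:
  moves:
    - {"fingers": 0.6, "tx": 0.07, "ty": -0.85, "tz": 0, "wx": 0, "wy": 0, "wz": 0}
    - {"fingers": 0.6, "tx": 0.07, "ty": -0.85, "tz": 0, "wx": 0, "wy": 0, "wz": 0}
    - {"fingers": 0.6, "tx": 0.07, "ty": -0.85, "tz": 0, "wx": 0, "wy": 0, "wz": 0}
    - {"fingers": 0.6, "tx": 0.07, "ty": -0.85, "tz": 0, "wx": 0, "wy": 0, "wz": 0}
    - {"fingers": 0.6, "tx": 0.07, "ty": -0.85, "tz": 0, "wx": 0, "wy": 0, "wz": 0}
    - {"fingers": 0.6, "tx": 0.07, "ty": -0.85, "tz": 0, "wx": 0, "wy": 0, "wz": 0}
    - {"fingers": 0.6, "tx": 0.07, "ty": -0.85, "tz": 0, "wx": 0, "wy": 0, "wz": 0}
    - {"fingers": 0.6, "tx": 0.07, "ty": -0.62, "tz": 0, "wx": 0, "wy": 0, "wz": 0}

```text
time: 25.32
tool_pos: [0.426, 0.2505, 0.3061]
eef_rot: [-3.14, -0.0, 0.095]
wrist_force: [0.2, -0.8, -0.2]
width: 0.404
grip_force: 0.0
```

>>> send_rows:
  moves:
    - {"fingers": 0.6, "tx": 0, "ty": 0, "tz": 0.2, "wx": 0, "wy": 0, "wz": 0.45}
    - {"fingers": 0.6, "tx": 0, "ty": 0, "tz": 0.4, "wx": 0, "wy": 0, "wz": 0.44}
    - {"fingers": 0.6, "tx": 0, "ty": 0, "tz": 0.4, "wx": 0, "wy": 0, "wz": 0.44}
    - {"fingers": 0.6, "tx": 0, "ty": 0, "tz": 0.3, "wx": 0, "wy": 0, "wz": 0}
    - {"fingers": 0.6, "tx": 0, "ty": 0, "tz": 0.15, "wx": 0, "wy": 0, "wz": 0}
    - {"fingers": 0.6, "tx": 0, "ty": 0, "tz": 0, "wx": 0, "wy": 0, "wz": 0}
    - {"fingers": 0.6, "tx": 0, "ty": 0, "tz": 0, "wx": 0, "wy": 0, "wz": 0}
    - {"fingers": 0.6, "tx": 0, "ty": 0, "tz": 0, "wx": 0, "wy": 0, "wz": 0}

```text
time: 25.98
tool_pos: [0.427, 0.2476, 0.2485]
eef_rot: [-3.141, -0.001, -0.04]
wrist_force: [0.2, 0.4, 0.5]
width: 0.397
grip_force: 0.0
```

Run:
```python
from h import *
s=arm.state(); print(s["time"],s["tool_pos"],s["eef_rot"],s["width"],s["wrist_force"])
c=arm.get_calibration("wrist"); p,d=arm.read_camera("wrist"); P,ok=wcloud(c,d); P=P[ok]
for x in np.arange(.40,.51,.008):
    m=(abs(P[:,0]-x)<.003)&(P[:,1]<.265)&(P[:,1]>.225)&(P[:,2]>.004)&(P[:,2]<.016)
    if m.any(): print(round(x,3),P[m,1].min().round(4),P[m,1].max().round(4),np.median(P[m,2]).round(4))
```

```text
25.9833 [0.42698911 0.24760836 0.24848486] [-3.14094660e+00 -8.64513574e-04 -3.99439731e-02] 0.397431020588341 [0.18307308 0.35841771 0.46848899]
0.4 0.2409 0.2528 0.0087
0.408 0.2414 0.2525 0.0089
0.416 0.2411 0.2521 0.0088
0.424 0.241 0.2518 0.0084
0.432 0.2412 0.2514 0.0083
0.44 0.2416 0.2511 0.0088
0.448 0.2439 0.2489 0.0074
0.456 0.2392 0.2521 0.007
0.464 0.2377 0.2537 0.0061
0.472 0.2375 0.254 0.0065
0.48 0.2373 0.2537 0.0045
0.488 0.2375 0.2533 0.0045
0.496 0.2379 0.2524 0.0049
```

>>> send_rows:
  moves:
    - {"fingers": 0.6, "tx": 0, "ty": 0.03, "tz": 0.3, "wx": 0, "wy": 0, "wz": -0.25}
    - {"fingers": 0.6, "tx": 0, "ty": 0, "tz": 0.4, "wx": 0, "wy": 0, "wz": 0}
    - {"fingers": 0.6, "tx": 0, "ty": 0, "tz": 0.4, "wx": 0, "wy": 0, "wz": 0}
    - {"fingers": 0.6, "tx": 0, "ty": 0, "tz": 0.25, "wx": 0, "wy": 0, "wz": 0}
    - {"fingers": 0.6, "tx": 0, "ty": 0, "tz": 0.15, "wx": 0, "wy": 0, "wz": 0}
    - {"fingers": 0.6, "tx": 0, "ty": 0, "tz": 0.09, "wx": 0, "wy": 0, "wz": 0}
    - {"fingers": 0.6, "tx": 0, "ty": 0, "tz": 0, "wx": 0, "wy": 0, "wz": 0}
    - {"fingers": 0.6, "tx": 0, "ty": 0, "tz": 0, "wx": 0, "wy": 0, "wz": 0}

```text
time: 26.7
tool_pos: [0.4268, 0.2465, 0.1845]
eef_rot: [-3.141, -0.0, -0.015]
wrist_force: [-0.1, 0.2, 1.0]
width: 0.4
grip_force: 0.0
```

>>> send_rows:
  moves:
    - {"fingers": 0.75, "tx": 0, "ty": 0, "tz": 0, "wx": 0, "wy": 0, "wz": 0}
    - {"fingers": 0.82, "tx": 0, "ty": 0, "tz": 0, "wx": 0, "wy": 0, "wz": 0}
    - {"fingers": 1, "tx": 0, "ty": 0, "tz": 0, "wx": 0, "wy": 0, "wz": 0}
    - {"fingers": 1, "tx": 0, "ty": 0, "tz": 0, "wx": 0, "wy": 0, "wz": 0}
    - {"fingers": 1, "tx": 0, "ty": 0, "tz": 0, "wx": 0, "wy": 0, "wz": 0}
    - {"fingers": 1, "tx": 0, "ty": 0, "tz": 0, "wx": 0, "wy": 0, "wz": 0}
    - {"fingers": 1, "tx": 0, "ty": 0, "tz": 0, "wx": 0, "wy": 0, "wz": 0}
    - {"fingers": 1, "tx": 0, "ty": 0, "tz": 0, "wx": 0, "wy": 0, "wz": 0}

```text
time: 27.37
tool_pos: [0.4267, 0.2463, 0.1845]
eef_rot: [-3.142, -0.0, -0.015]
wrist_force: [-0.7, -1.0, 5.6]
width: 0.116
grip_force: 15.0
```

>>> send_rows:
  moves:
    - {"fingers": 1, "tx": 0, "ty": 0, "tz": -0.5, "wx": 0, "wy": 0, "wz": 0}
    - {"fingers": 1, "tx": 0, "ty": 0, "tz": -0.9, "wx": 0, "wy": 0, "wz": 0}
    - {"fingers": 1, "tx": 0, "ty": 0, "tz": -0.9, "wx": 0, "wy": 0, "wz": 0}
    - {"fingers": 1, "tx": 0, "ty": 0, "tz": -0.7, "wx": 0, "wy": 0, "wz": 0}
    - {"fingers": 1, "tx": 0, "ty": 0.4, "tz": 0, "wx": 0, "wy": 0, "wz": 0}
    - {"fingers": 1, "tx": 0, "ty": 0.8, "tz": 0, "wx": 0, "wy": 0, "wz": 0}
    - {"fingers": 1, "tx": 0, "ty": 0.85, "tz": 0, "wx": 0, "wy": 0, "wz": 0}
    - {"fingers": 1, "tx": 0, "ty": 0.85, "tz": 0, "wx": 0, "wy": 0, "wz": 0}

```text
time: 28.03
tool_pos: [0.4244, 0.1293, 0.3042]
eef_rot: [-3.141, -0.0, -0.014]
wrist_force: [0.7, -0.2, 0.3]
width: 0.112
grip_force: 15.0
```

>>> send_rows:
  moves:
    - {"fingers": 1, "tx": 0, "ty": 0.85, "tz": 0, "wx": 0, "wy": 0, "wz": 0}
    - {"fingers": 1, "tx": 0, "ty": 0.85, "tz": 0, "wx": 0, "wy": 0, "wz": 0}
    - {"fingers": 1, "tx": 0, "ty": 0.85, "tz": 0, "wx": 0, "wy": 0, "wz": 0}
    - {"fingers": 1, "tx": 0, "ty": 0.85, "tz": 0, "wx": 0, "wy": 0, "wz": -0.54}
    - {"fingers": 1, "tx": 0, "ty": 0.72, "tz": 0, "wx": 0, "wy": 0, "wz": -0.54}
    - {"fingers": 1, "tx": 0, "ty": 0, "tz": 0, "wx": 0, "wy": 0, "wz": 0}
    - {"fingers": 1, "tx": 0, "ty": 0, "tz": 0, "wx": 0, "wy": 0, "wz": 0}
    - {"fingers": 1, "tx": 0, "ty": 0, "tz": 0, "wx": 0, "wy": 0, "wz": 0}

```text
time: 28.7
tool_pos: [0.4239, -0.0338, 0.3042]
eef_rot: [-3.141, -0.0, 0.092]
wrist_force: [0.8, 0.6, -0.1]
width: 0.114
grip_force: 15.0
```

Run:
```python
from h import *
s=arm.state(); print(s["time"],s["tool_pos"],s["eef_rot"],s["width"])
c=arm.get_calibration("wrist"); p,d=arm.read_camera("wrist"); P,ok=wcloud(c,d); P=P[ok]; prof(P,"D")
q=P[:,:2]-O["B"]; ca,sa=np.cos(.093),np.sin(.093); X=q@[ca,sa]; Y=q@[-sa,ca]
for x0 in range(2,64,12):
    m=(abs(X*1000-x0)<2)&(abs(Y)<.015)&(P[:,2]>.07)&(P[:,2]<.14)
    if m.any(): print(x0,Y[m].min()*1e3,Y[m].max()*1e3,np.median(P[m,2]))
m=(abs(Y)<.012)&(P[:,2]>.1)&(P[:,2]<.14)&(X>.03); print(X[m].max())
```

```text
28.7 [ 0.42385589 -0.03383916  0.30416103] [-3.14107907e+00 -1.07253629e-06  9.23583825e-02] 0.11443806259114815
D -35 y -16.8..16.9 z 39.2 192
D -28 y -5.0..6.2 z 39.7 114
D -20 y -5.1..6.1 z 39.6 108
D -12 y -4.1..5.2 z 39.3 100
D -4 y -3.8..5.1 z 39.1 100
D 4 y -3.9..5.0 z 39.1 90
D 28 y -16.9..16.9 z 37.4 317
D 35 y -17.0..16.8 z 36.9 275
D 42 y -17.0..16.9 z 36.0 243
D 50 y -17.0..16.9 z 36.2 219
D 56 y -16.9..16.9 z 37.3 180
D xmax 69.98416127719014
2 -13.008559901638792 14.87885578106562 0.1297815897645259
14 -1.0401067074269486 3.407441100660343 0.12769079124525204
26 -6.757948051895814 8.71501903314077 0.12544945095638232
38 -6.72968196890598 9.050557975774588 0.12557636816727324
50 -6.656762536068341 9.059600458696307 0.12307876893272907
62 -6.04143015355811 8.410844563716438 0.1246953713305991
0.09025307003564934
```

>>> send_rows:
  moves:
    - {"fingers": 1, "tx": -0.1, "ty": 0.025, "tz": 0.35, "wx": 0, "wy": 0, "wz": 0}
    - {"fingers": 1, "tx": 0, "ty": 0, "tz": 0.55, "wx": 0, "wy": 0, "wz": 0}
    - {"fingers": 1, "tx": 0, "ty": 0, "tz": 0.5, "wx": 0, "wy": 0, "wz": 0}
    - {"fingers": 1, "tx": 0, "ty": 0, "tz": 0.35, "wx": 0, "wy": 0, "wz": 0}
    - {"fingers": 1, "tx": 0, "ty": 0, "tz": 0.2, "wx": 0, "wy": 0, "wz": 0}
    - {"fingers": 1, "tx": 0, "ty": 0, "tz": 0.12, "wx": 0, "wy": 0, "wz": 0}
    - {"fingers": 1, "tx": 0, "ty": 0, "tz": 0.08, "wx": 0, "wy": 0, "wz": 0}
    - {"fingers": 1, "tx": 0, "ty": 0, "tz": 0.03, "wx": 0, "wy": 0, "wz": 0}

```text
time: 29.42
tool_pos: [0.4203, -0.0353, 0.2171]
eef_rot: [-3.141, -0.0, 0.094]
wrist_force: [-0.9, 0.0, -0.0]
width: 0.115
grip_force: 15.0
```

>>> send_rows:
  moves:
    - {"fingers": 1, "tx": 0, "ty": 0, "tz": 0, "wx": 0, "wy": 0, "wz": 0}
    - {"fingers": 1, "tx": 0, "ty": 0, "tz": 0, "wx": 0, "wy": 0, "wz": 0}
    - {"fingers": 0.87, "tx": 0, "ty": 0, "tz": 0, "wx": 0, "wy": 0, "wz": 0}
    - {"fingers": 0.79, "tx": 0, "ty": 0, "tz": 0, "wx": 0, "wy": 0, "wz": 0}
    - {"fingers": 0.79, "tx": 0, "ty": 0, "tz": 0, "wx": 0, "wy": 0, "wz": 0}
    - {"fingers": 0.79, "tx": 0, "ty": 0, "tz": 0, "wx": 0, "wy": 0, "wz": 0}
    - {"fingers": 0.79, "tx": 0, "ty": 0, "tz": 0, "wx": 0, "wy": 0, "wz": 0}
    - {"fingers": 0.79, "tx": 0, "ty": 0, "tz": 0, "wx": 0, "wy": 0, "wz": 0}

```text
time: 30.08
tool_pos: [0.42, -0.0359, 0.2171]
eef_rot: [3.142, -0.0, 0.093]
wrist_force: [0.2, 0.5, 0.4]
width: 0.212
grip_force: 0.0
```

>>> send_rows:
  moves:
    - {"fingers": 0.79, "tx": 0, "ty": 0, "tz": -0.3, "wx": 0, "wy": 0, "wz": 0}
    - {"fingers": 0.79, "tx": 0, "ty": 0, "tz": -0.7, "wx": 0, "wy": 0, "wz": 0}
    - {"fingers": 0.79, "tx": 0, "ty": 0, "tz": -0.8, "wx": 0, "wy": 0, "wz": 0}
    - {"fingers": 1, "tx": 0, "ty": 0, "tz": -0.8, "wx": 0, "wy": 0, "wz": 0}
    - {"fingers": 1, "tx": 0, "ty": 0, "tz": -0.8, "wx": 0, "wy": 0, "wz": 0}
    - {"fingers": 1, "tx": 0, "ty": 0, "tz": -0.8, "wx": 0, "wy": 0, "wz": 0}
    - {"fingers": 1, "tx": 0, "ty": 0, "tz": -0.6, "wx": 0, "wy": 0, "wz": 0}
    - {"fingers": 1, "tx": 0, "ty": 0, "tz": 0, "wx": 0, "wy": 0, "wz": 0}

```text
time: 30.75
tool_pos: [0.4213, -0.0355, 0.4137]
eef_rot: [3.139, -0.008, 0.093]
wrist_force: [-0.0, -1.3, 1.3]
width: 0.005
grip_force: 0.0
```

Run:
```python
from h import *
s=arm.state(); print(s["time"],s["tool_pos"],s["eef_rot"],s["width"],s["joint_pos"])
c=arm.get_calibration("wrist"); p,d=arm.read_camera("wrist"); cv2.imwrite("pics/w8.png",p[:,:,::-1]); P,ok=wcloud(c,d); P=P[ok]; prof(P,"B"); prof(P,"D")
b=wortho(c,np.ascontiguousarray(p[:,:,::-1]),.036,.36,.55,-.18,.07,3000); cv2.imwrite("pics/w8o.png",b)
```

```text
30.75 [ 0.42132505 -0.03548649  0.41369131] [ 3.13945803 -0.00829703  0.09258211] 0.004507276281474771 [ 0.45871429  0.07780315 -0.54109756  2.0837812   0.05056453  0.98334896
 -1.58696913]
B -35 y -16.7..5.0 z 40.0 73
B -28 y -5.9..5.0 z 39.7 72
B -20 y -5.9..5.0 z 39.5 69
B -12 y -4.8..4.0 z 39.4 62
B -4 y -4.8..4.0 z 39.1 59
B 4 y -4.8..3.9 z 39.4 55
B 28 y -17.0..16.2 z 37.6 195
B 35 y -17.0..16.2 z 36.8 162
B 42 y -17.0..17.0 z 35.9 136
B 50 y -17.0..17.0 z 36.1 151
B 56 y -17.0..17.0 z 36.7 114
B xmax 69.46017746768811
D -35 y -14.8..16.7 z 39.5 71
D -28 y -4.2..5.7 z 39.8 58
D -20 y -4.9..5.9 z 39.5 60
D -12 y -4.3..5.3 z 39.2 58
D -4 y -3.9..5.3 z 38.9 56
D 4 y -3.0..5.2 z 38.8 44
D 28 y -17.0..17.0 z 37.6 176
D 35 y -16.9..16.8 z 37.1 154
D 42 y -16.7..16.7 z 36.4 124
D 50 y -16.9..16.8 z 36.7 116
D 56 y -17.0..16.9 z 37.2 89
D xmax 69.93809255294892
```

View pics/w8o.png

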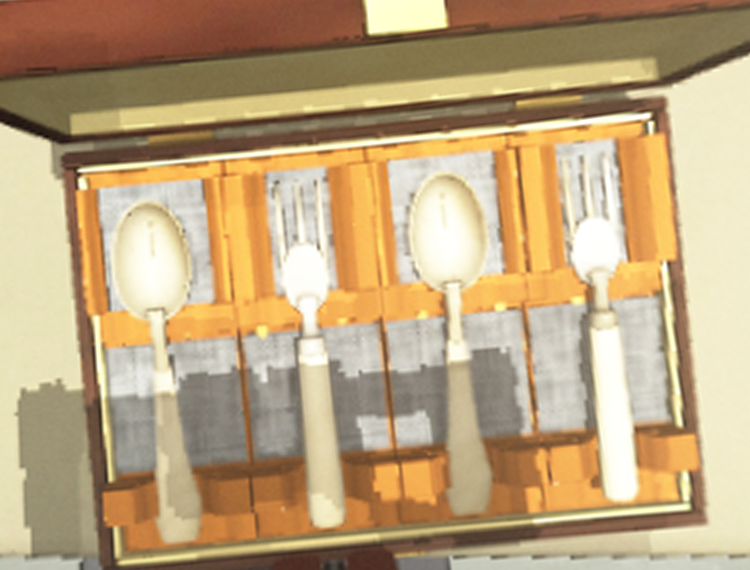

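>>> send_rows:
  moves:
    - {"fingers": 1, "tx": 0.4, "ty": 0.08, "tz": 0, "wx": 0, "wy": 0, "wz": 0}
    - {"fingers": 1, "tx": 0.6, "ty": 0.08, "tz": 0, "wx": 0, "wy": 0, "wz": 0}
    - {"fingers": 1, "tx": 0.7, "ty": 0.08, "tz": 0, "wx": 0, "wy": 0, "wz": 0}
    - {"fingers": 1, "tx": 0.7, "ty": 0.08, "tz": 0, "wx": 0, "wy": 0, "wz": 0}
    - {"fingers": 1, "tx": 0.7, "ty": 0.08, "tz": 0, "wx": 0, "wy": 0, "wz": 0}
    - {"fingers": 1, "tx": 0.51, "ty": 0.08, "tz": 0, "wx": 0, "wy": 0, "wz": 0}
    - {"fingers": 1, "tx": 0, "ty": 0.08, "tz": 0, "wx": 0, "wy": 0, "wz": 0}
    - {"fingers": 1, "tx": 0, "ty": 0, "tz": 0, "wx": 0, "wy": 0, "wz": 0}

```text
time: 31.47
tool_pos: [0.566, -0.0452, 0.4069]
eef_rot: [-3.141, 0.003, 0.093]
wrist_force: [-0.5, 0.5, 0.5]
width: 0.006
grip_force: 0.0
```

>>> send_rows:
  moves:
    - {"fingers": 1, "tx": 0, "ty": 0, "tz": 0.3, "wx": 0, "wy": 0, "wz": 0}
    - {"fingers": 1, "tx": 0, "ty": 0, "tz": 0.4, "wx": 0, "wy": 0, "wz": 0}
    - {"fingers": 1, "tx": 0, "ty": 0, "tz": 0.4, "wx": 0, "wy": 0, "wz": 0}
    - {"fingers": 1, "tx": 0, "ty": 0, "tz": 0.4, "wx": 0, "wy": 0, "wz": 0}
    - {"fingers": 1, "tx": 0, "ty": 0, "tz": 0.3, "wx": 0, "wy": 0, "wz": 0}
    - {"fingers": 1, "tx": 0, "ty": 0, "tz": 0.13, "wx": 0, "wy": 0, "wz": 0}
    - {"fingers": 1, "tx": 0, "ty": 0, "tz": 0, "wx": 0, "wy": 0, "wz": 0}
    - {"fingers": 1, "tx": 0, "ty": 0, "tz": 0, "wx": 0, "wy": 0, "wz": 0}

```text
time: 32.13
tool_pos: [0.5656, -0.0447, 0.3319]
eef_rot: [3.142, 0.0, 0.093]
wrist_force: [0.6, -0.3, -0.2]
width: 0.004
grip_force: 0.0
```

>>> send_rows:
  moves:
    - {"fingers": 1, "tx": -0.15, "ty": 0, "tz": 0, "wx": 0, "wy": 0, "wz": 0}
    - {"fingers": 1, "tx": -0.2, "ty": 0, "tz": 0, "wx": 0, "wy": 0, "wz": 0}
    - {"fingers": 1, "tx": -0.2, "ty": 0, "tz": 0, "wx": 0, "wy": 0, "wz": 0}
    - {"fingers": 1, "tx": -0.2, "ty": 0, "tz": 0, "wx": 0, "wy": 0, "wz": 0}
    - {"fingers": 1, "tx": -0.2, "ty": 0, "tz": 0, "wx": 0, "wy": 0, "wz": 0}
    - {"fingers": 1, "tx": -0.2, "ty": 0, "tz": 0, "wx": 0, "wy": 0, "wz": 0}
    - {"fingers": 1, "tx": -0.2, "ty": 0, "tz": 0, "wx": 0, "wy": 0, "wz": 0}
    - {"fingers": 1, "tx": -0.16, "ty": 0, "tz": 0, "wx": 0, "wy": 0, "wz": 0}

```text
time: 32.8
tool_pos: [0.5046, -0.0505, 0.3318]
eef_rot: [3.141, 0.0, 0.093]
wrist_force: [1.7, -0.1, -0.6]
width: 0.002
grip_force: 0.6
```

>>> send_rows:
  moves:
    - {"fingers": 1, "tx": -0.19, "ty": 0, "tz": 0.08, "wx": 0, "wy": 0, "wz": 0}
    - {"fingers": 1, "tx": -0.19, "ty": 0, "tz": 0.085, "wx": 0, "wy": 0, "wz": 0}
    - {"fingers": 1, "tx": -0.19, "ty": 0, "tz": 0.09, "wx": 0, "wy": 0, "wz": 0}
    - {"fingers": 1, "tx": -0.19, "ty": 0, "tz": 0.09, "wx": 0, "wy": 0, "wz": 0}
    - {"fingers": 1, "tx": -0.15, "ty": 0, "tz": 0.13, "wx": 0, "wy": 0, "wz": 0}
    - {"fingers": 1, "tx": -0.15, "ty": 0, "tz": 0.13, "wx": 0, "wy": 0, "wz": 0}
    - {"fingers": 1, "tx": -0.15, "ty": 0, "tz": 0.14, "wx": 0, "wy": 0, "wz": 0}
    - {"fingers": 1, "tx": -0.15, "ty": 0, "tz": 0.14, "wx": 0, "wy": 0, "wz": 0}

```text
time: 33.47
tool_pos: [0.4508, -0.0554, 0.2957]
eef_rot: [-3.141, 0.001, 0.093]
wrist_force: [1.1, -0.1, 1.2]
width: 0.004
grip_force: 0.5
```

Run:
```python
from h import *
s=arm.state(); print(s["time"],s["tool_pos"],s["eef_rot"],s["wrist_force"],s["joint_pos"])
p,d=arm.read_camera("side"); cv2.imwrite("pics/s2.png",p[150:420,130:450,::-1].repeat(2,0).repeat(2,1)[:540,:640])
```

```text
33.4667 [ 0.45082194 -0.05544878  0.29571581] [-3.14149355e+00  6.30690721e-04  9.28059014e-02] [ 1.05358904 -0.09561758  1.19790909] [ 0.4226308   0.3104749  -0.50522197  2.14014611  0.22082538  0.74059519
 -1.70439432]
```

View pics/s2.png

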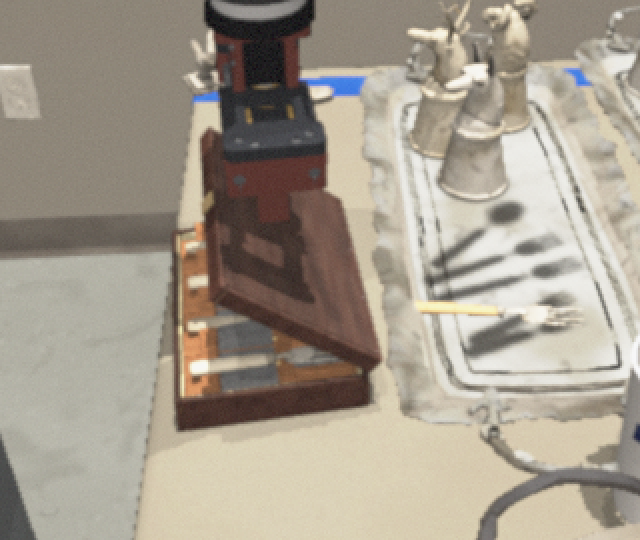

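>>> send_rows:
  moves:
    - {"fingers": 1, "tx": -0.12, "ty": 0, "tz": 0.2, "wx": 0, "wy": 0, "wz": 0}
    - {"fingers": 1, "tx": -0.12, "ty": 0, "tz": 0.22, "wx": 0, "wy": 0, "wz": 0}
    - {"fingers": 1, "tx": -0.11, "ty": 0, "tz": 0.24, "wx": 0, "wy": 0, "wz": 0}
    - {"fingers": 1, "tx": -0.05, "ty": 0, "tz": 0.24, "wx": 0, "wy": 0, "wz": 0}
    - {"fingers": 1, "tx": -0.05, "ty": 0, "tz": 0.22, "wx": 0, "wy": 0, "wz": 0}
    - {"fingers": 1, "tx": 0, "ty": 0, "tz": 0.16, "wx": 0, "wy": 0, "wz": 0}
    - {"fingers": 1, "tx": 0, "ty": 0, "tz": 0.1, "wx": 0, "wy": 0, "wz": 0}
    - {"fingers": 1, "tx": 0, "ty": 0, "tz": 0.06, "wx": 0, "wy": 0, "wz": 0}

```text
time: 34.18
tool_pos: [0.4337, -0.0569, 0.2381]
eef_rot: [-3.141, 0.001, 0.093]
wrist_force: [0.4, -0.0, 0.7]
width: 0.006
grip_force: 0.1
```

>>> send_rows:
  moves:
    - {"fingers": 1, "tx": 0, "ty": 0, "tz": 0.04, "wx": 0, "wy": 0, "wz": 0}
    - {"fingers": 1, "tx": 0, "ty": 0, "tz": 0.04, "wx": 0, "wy": 0, "wz": 0}
    - {"fingers": 1, "tx": 0, "ty": 0, "tz": 0, "wx": 0, "wy": 0, "wz": 0}
    - {"fingers": 1, "tx": 0, "ty": 0, "tz": 0, "wx": 0, "wy": 0, "wz": 0}
    - {"fingers": 1, "tx": 0, "ty": 0, "tz": 0, "wx": 0, "wy": 0, "wz": 0}
    - {"fingers": 1, "tx": 0, "ty": 0, "tz": 0, "wx": 0, "wy": 0, "wz": 0}
    - {"fingers": 1, "tx": 0, "ty": 0, "tz": 0, "wx": 0, "wy": 0, "wz": 0}
    - {"fingers": 1, "tx": 0, "ty": 0, "tz": 0, "wx": 0, "wy": 0, "wz": 0}

```text
time: 34.85
tool_pos: [0.4337, -0.0571, 0.2358]
eef_rot: [3.141, -0.0, 0.093]
wrist_force: [-0.7, 0.6, -0.3]
width: 0.006
grip_force: 0.0
```

>>> send_rows:
  moves:
    - {"fingers": 1, "tx": 0, "ty": 0, "tz": 0.03, "wx": 0, "wy": 0, "wz": 0}
    - {"fingers": 1, "tx": 0, "ty": 0, "tz": 0.03, "wx": 0, "wy": 0, "wz": 0}
    - {"fingers": 1, "tx": 0, "ty": 0, "tz": 0.02, "wx": 0, "wy": 0, "wz": 0}
    - {"fingers": 1, "tx": 0, "ty": 0, "tz": 0, "wx": 0, "wy": 0, "wz": 0}
    - {"fingers": 1, "tx": 0, "ty": 0, "tz": 0, "wx": 0, "wy": 0, "wz": 0}
    - {"fingers": 1, "tx": 0, "ty": 0, "tz": 0, "wx": 0, "wy": 0, "wz": 0}
    - {"fingers": 1, "tx": 0, "ty": 0, "tz": 0, "wx": 0, "wy": 0, "wz": 0}
    - {"fingers": 1, "tx": 0, "ty": 0, "tz": 0, "wx": 0, "wy": 0, "wz": 0}

```text
time: 35.52
tool_pos: [0.4338, -0.057, 0.2334]
eef_rot: [3.141, -0.0, 0.093]
wrist_force: [-4.9, -0.4, 17.5]
width: 0.006
grip_force: 8.5
```

>>> send_rows:
  moves:
    - {"fingers": 1, "tx": 0, "ty": 0, "tz": 0.02, "wx": 0, "wy": 0, "wz": 0}
    - {"fingers": 1, "tx": 0, "ty": 0, "tz": 0, "wx": 0, "wy": 0, "wz": 0}
    - {"fingers": 1, "tx": 0, "ty": 0, "tz": 0, "wx": 0, "wy": 0, "wz": 0}
    - {"fingers": 1, "tx": 0, "ty": 0, "tz": 0, "wx": 0, "wy": 0, "wz": 0}
    - {"fingers": 1, "tx": 0, "ty": 0, "tz": 0, "wx": 0, "wy": 0, "wz": 0}
    - {"fingers": 1, "tx": 0, "ty": 0, "tz": 0, "wx": 0, "wy": 0, "wz": 0}
    - {"fingers": 1, "tx": 0, "ty": 0, "tz": 0, "wx": 0, "wy": 0, "wz": 0}
    - {"fingers": 1, "tx": 0, "ty": 0, "tz": 0, "wx": 0, "wy": 0, "wz": 0}

```text
time: 36.18
tool_pos: [0.4338, -0.0569, 0.2333]
eef_rot: [3.14, -0.0, 0.093]
wrist_force: [-8.0, 0.2, 28.1]
width: 0.006
grip_force: 14.1
```

>>> send_rows:
  moves:
    - {"fingers": 1, "tx": 0, "ty": 0, "tz": -0.1, "wx": 0, "wy": 0, "wz": 0}
    - {"fingers": 1, "tx": 0, "ty": 0, "tz": -0.5, "wx": 0, "wy": 0, "wz": 0}
    - {"fingers": 1, "tx": 0, "ty": 0, "tz": -0.8, "wx": 0, "wy": 0, "wz": 0}
    - {"fingers": 1, "tx": 0, "ty": 0, "tz": -0.8, "wx": 0, "wy": 0, "wz": 0}
    - {"fingers": 1, "tx": 0, "ty": 0, "tz": -0.8, "wx": 0, "wy": 0, "wz": 0}
    - {"fingers": 1, "tx": 0, "ty": 0, "tz": -0.8, "wx": 0, "wy": 0, "wz": 0}
    - {"fingers": 1, "tx": 0, "ty": 0, "tz": -0.4, "wx": 0, "wy": 0, "wz": 0}
    - {"fingers": 1, "tx": 0, "ty": 0, "tz": 0, "wx": 0, "wy": 0, "wz": 0}

```text
time: 36.85
tool_pos: [0.4347, -0.0569, 0.4033]
eef_rot: [3.139, -0.007, 0.092]
wrist_force: [0.8, 0.0, -0.2]
width: 0.006
grip_force: 0.0
```

Run:
```python
from h import *
s=arm.state(); print(s["time"],s["tool_pos"])
c=arm.get_calibration("wrist"); p,d=arm.read_camera("wrist"); P,ok=wcloud(c,d); P=P[ok]
q=P[:,:2]-[.4356,-.058]; ca,sa=np.cos(.093),np.sin(.093); X=q@[ca,sa]; Y=q@[-sa,ca]
m=(abs(Y)<.085)&(X>-.055)&(X<.06)&(P[:,2]<.1)&(P[:,2]>.03)
A=np.c_[X[m],Y[m],np.ones(m.sum())]; print(np.linalg.lstsq(A,P[m,2],rcond=None)[0],m.sum())
for x0 in range(-70,80,15):
    k=(abs(X*1e3-x0)<4)&(abs(Y)<.09)&(P[:,2]<.1); k.any() and print(x0,np.median(P[k,2]))
```

```text
36.85 [ 0.4347319  -0.05689977  0.40325729]
[0.00055792 0.00080251 0.05152157] 21888
-70 0.051105087665882315
-55 0.051468784328738026
-40 0.05150169790392051
-25 0.05150571331671039
-10 0.05150617800207169
5 0.05146625454381995
20 0.05152038585296781
35 0.05153212320536124
50 0.051540976628377005
65 0.05143053385986229
```

The lid's top face is level at 51.5 mm, so it is fully shut, and the arm is clear of everything.

```bash
python3 -c "
from cell import arm
print(arm.sign_off())"
```

```text
the job is handed in; nothing more can be done
None
```

Both short forks and both short spoons were seated in their own cradles, heads towards the hinge, and the lid is fully shut; I handed the job in at about 37 s, and the sign-off call gave no verdict.

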